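Lay the coffee tray to its drawn layout

ROBOT

A 6-joint arm with a two-finger parallel gripper is mounted at the origin on the work surface. World frame = base frame: x ahead of the robot, y to its left, z up, the work surface at z = 0. Lengths are in m, angles in rad, forces in N, time in s.
With the tool pointing down it reaches from about 0.3 to 0.775 m from the base axis. Payload 14.6 kg.
Tool frame: the origin (TCP) lies between the finger pads; the fingertips stand 19 mm ahead of it and the grasp point (between the pads) is the TCP (ctrl.finger_overhang is the distance from the TCP to the fingertips, in m); z points along the fingers, y is the direction in which the jaws open and shut (so a half turn about z gives the same grasp; the last joint's range is limited). The gripper opens to 94 mm and grips with 3 to 60 N. Pads are 16 mm wide; open, the fingers measure 119 mm over their backs; the gripper's body (75 mm by 177 mm) begins 78 mm behind the grasp point.
Start: joints at [1.101, 0.3, 1.521, -0, 1.321, -0.067], TCP at [0.216, 0.506, 0.224] pointing down, gripper open.
Joint ranges: [-3.03, 3.03], [-0.79, 2.21], [0.23, 2.52], [-1.04, 4.18], [0, 3.07], [-2.55, 2.55]. Speed limits (rad/s): [2.22, 2.22, 2.57, 3.14, 3.14, 3.14].

INTERFACE

Orientations are given as [roll, pitch, yaw] about the fixed x, y, z axes, in that order (R = Rz(yaw) Ry(pitch) Rx(roll)).
In Python, from station import ctrl gives the robot as it stands.
- The arm moves only by the tool send_rows, never from a script. Its argument "series" is a list of rows, each a list of 7 numbers: the turn, a rotation vector about the tool's x, y, z in degrees, then the shift along the tool's x, y, z in m, then the gripper's target within -1 to 1 (fully open at 1, half-way at 0, shut at -1). A call has 1 to 8 rows; each row is the pose to reach, as a shift and turn from the pose commanded when the call began, along the tool's axes at that moment; what a row does not reach only later rows make up. A row lasts 1/10 s, in which the tool goes at most 50 mm and 8.59 degrees, less where a joint would pass 70% of its speed; a pose out of reach is approached as far as the arm can. A call with a gripper value outside its range is refused whole. The fingers move at their own pace and stop on an object; "force" is the grip in N (left out, the last holds). Time passes only in rows, so rows that repeat a pose let the fingers close. It gives the time, the measured TCP pose, the force and the opening at its end, in the units of the state.
- ctrl.get_obs(): the state, without advancing time (a new reading comes with each control period).
- ctrl.camera(name): name is "side" or "top" or "wrist"; returns a dict with "pixels" (400x640x3 uint8, red, green, blue), "z_map" (400x640 float32, m along the optical axis (not along the pixel's ray), 0 where there is no reading), "fov_y" (degrees; the focal length in pixels is half the picture's height over the tangent of half this angle, whatever the lens; pixels are square), "cx", "cy" (the principal point, pixels), "k1" (the pictures are not rectified: a ray, as slopes to the right and down, at radius r is drawn at 1 + k1 r^2 times it, then the intrinsics apply), "R" (3x3) and "t" (3): a world point X has camera coordinates R X + t. Camera axes: x right, y down, z forward; pixel columns grow to the right and rows downward; lengths in m; the calibration is good to about 2 mm. A picture is of the moment at which its call begins.
- ctrl.hand_in(): hands the job in, once; it reports no verdict.
The state is a dict: "time_s": time; "qpos": joint angles; "joint_vel": joint speeds; "tau": joint torques, N m; "ee_pos": TCP position; "eef_rot": TCP orientation; "force": force on the tool from outside, world axes, zero at the start; "moment": the same for the moment, N m; "grip_width": finger opening in m.
Only numpy, scipy, OpenCV 4.12 (cv2) and the standard library are available. Lean on these libraries where they do the work, as an engineer would, in place of code of your own. Each camera call takes 0.05 s, during which the arm holds its last target.

TASK

Lay the coffee tray to the layout drawn on it with whatever of the set is on the counter: each saucer centred on the ring of its colour with its key bar along the drawn stroke, each cup standing fully down over the key bar of the saucer of its own colour, the sugar jar, spice tin and cezve upright and centred on their rings with the cezve's handle along its stroke, and the wooden spoon picked from the utensil crate and laid on its silhouette, bowl on bowl. One cup and one of jar, tin or cezve may be missing; then leave its place empty. Keep the other utensils in the crate, and do not disturb the salt shaker, pepper mill or syrup bottle.

Things in the scene. Friction and masses are not known exactly. Their poses are not given: they have to be found in the camera images.
- tray: Rimless serving tray, a flat board 280 mm (its x) by 360 mm (its y), 10 mm thick, fixed for this job, with a cream sheet on which the layout is drawn in outline. Origin: centre of its underside; z up, drawn side up.
- mark_saucer_blue (a point): Centre of the blue saucer's place, on the tray's top face: a blue ring 96 mm across with a blue stroke through its middle showing how the key bar lies (along the tray's y). Axes as the tray's.
- mark_saucer_green (a point): The same for the green saucer: a green ring with a green stroke along the tray's y.
- mark_jar (a point): Centre of the sugar jar's place on the tray's top face: a dark ring 62 mm across, between the two saucer rings.
- mark_tin (a point): Centre of the spice tin's place on the tray's top face: a red ring 48 mm across.
- mark_cezve (a point): Centre of the cezve's place on the tray's top face: a dark ring 64 mm across with a straight stroke for the handle, which leaves it in the tray's -y direction. Axes as the tray's.
- mark_spoon (a point): Place of the spoon's origin on the drawn dark spoon silhouette, tray's top face; the silhouette lies along the tray's y, the centre of its bowl 52 mm from this point in the +y direction. Axes as the tray's.
- saucer_blue: White saucer, 92 mm across, loose, 140 g. Plate 5 mm thick (a lip, look only, rises to 8.5 mm at the edge); across its middle stands a blue key bar 32 mm long (along the saucer's x), 12 mm wide (y), 14 mm high, top 19 mm above the underside: pick the saucer up by this bar. Origin: centre of the underside; z up.
- saucer_green: White saucer, 92 mm across, loose, 140 g. Plate 5 mm thick (a lip, look only, rises to 8.5 mm at the edge); across its middle stands a green key bar 32 mm long (along the saucer's x), 12 mm wide (y), 14 mm high, top 19 mm above the underside: pick the saucer up by this bar. Origin: centre of the underside; z up.
- cup_blue: Small white cup, blue band below the rim, loose, may be absent, 120-195 g. 58 mm high, upper half 60 mm across. A slot 18 mm wide, 15.5 mm deep, open at both ends, runs through its foot along the cup's x; ear handle at +x, out to 47 mm from the axis, 23-50 mm up. Fits the key bar either way round; seated, it stands on the plate, 5 mm above the saucer's underside. Origin: centre of the underside; z up.
- cup_green: Small white cup, green band below the rim, loose, may be absent, 120-195 g. 58 mm high, upper half 60 mm across. A slot 18 mm wide, 15.5 mm deep, open at both ends, runs through its foot along the cup's x; ear handle at +x, out to 47 mm from the axis, 23-50 mm up. Fits the key bar either way round; seated, it stands on the plate, 5 mm above the saucer's underside. Origin: centre of the underside; z up.
- jar: Glass sugar jar with a closed steel lid, loose, may be absent: a plain cylinder 64 mm high, 56 mm across (lid, the top 12 mm, 58 mm). Origin: centre of the underside; z up. 175 to 325 g.
- tin: Small red round spice tin with a brass band, loose, may be absent: 44 mm across, 50 mm high. Origin: centre of the underside; z up. 120 g.
- cezve: Stainless steel cezve (small coffee pot), loose, may be absent: body 60 mm across up to 36 mm height, narrower neck, rim at 58 mm; a thin dark wooden handle leaves it at 50 mm height towards its +x and ends 115 mm from the axis at 60 mm height. Origin: centre of the underside; z up. 300 g.
- cezve_handle (a point): Point on the cezve's handle, 100 mm from its axis along +x, 58 mm up.
- crate: Low open wooden utensil crate, fixed: outside 175 mm (x) by 210 mm (y), walls 4 mm thick and 35 mm high, floor 4 mm. Utensils lie in it side by side, about along its x. Origin: centre of the underside; z up.
- spoon: Wooden spoon lying flat in the crate, 140 mm long, 8 mm thick: a straight handle 12 mm wide with a round flat bowl 36 mm across at its +x end (a dark disc in the bowl). Origin: under the handle, 70 mm from the handle's end and 52 mm from the bowl's centre, a good place to grip; x along it towards the bowl, z up. 30 g.
- spoon_bowl (a point): Centre of the spoon's bowl, on its underside.
- teaspoon: Steel teaspoon in the crate, 127 mm long, handle 9 mm wide, not wanted. Origin near the middle of its underside; bowl towards x.
- stirrer: Flat black plastic stirrer in the crate, 135 by 14 by 5 mm, not wanted. Origin: centre of its underside.
- spatula: Small spatula in the crate, steel handle 10 mm wide and red blade 30 mm wide, 135 mm long, not wanted. Origin near the middle of its underside; blade towards x.
- salt: Small glass salt shaker, 29 mm across, 60 mm high, a bystander. Origin: centre of its underside.
- mill: Wooden pepper mill, 52 mm across, 140 mm high, a bystander beyond the working area. Origin: centre of its underside.
- syrup: Amber syrup bottle, 60 mm across, 140 mm high, a bystander beyond the tray. Origin: centre of its underside.
Mind the look-alikes: they are no part of the job. Leave any purple or turquoise look-alike of the cezve alone.

How it is judged:
By the outcome, as a careful person would: the job done as asked, in the order asked, and still so for the second after the job is handed in, with the robot touching nothing.
Of cup_blue, cup_green only 1 to 2 are there at a start; the rules pass over those that are not, and their reading is None.
Of jar, tin, cezve only 2 to 3 are there at a start; the rules pass over those that are not, and their reading is None.
At some moment in a run one of jar, tin, cezve may be knocked a few centimetres aside while the robot is not near it.
It also fails if it takes over 210 s, if anything falls off the work surface, if the arm or the gripper's body presses on something with over 40 N, if the wrist force passes 120 N, or if a joint passes its speed limit or range.

## Working session

There is one attempt and no reset: what is moved stays moved. The work goes in short steps, Python scripts to look and compute and a tool call to move; the robot and the scene stay as the last step left them, time stands still between calls to the robot, and variables do not carry over. Pictures are saved under pics/ and viewed, and the job is handed in when it is done.

Besides the shell and the picture viewer there is one more tool, called after ">>>" as a command line: name --pt "numbers of a row" for each row, then --argument value for the rest. send_rows: Moves the arm, as the interface text tells. Its arguments: {"type":"object","properties":{"series":{"type":"array"},"force":{"type":"number"}},"required":["series"]}

```bash
ls; mkdir -p pics; cat > h.py <<'E'
import numpy as np, cv2
from station import ctrl
def grab(n):
    c=ctrl.camera(n); return c
def save(c,f,crop=None,s=1):
    im=c["pixels"][...,::-1]
    if crop: x0,y0,x1,y1=crop; im=im[y0:y1,x0:x1]
    if s!=1: im=cv2.resize(im,None,fx=s,fy=s,interpolation=cv2.INTER_CUBIC)
    cv2.imwrite("pics/"+f,im)
def f_(c): return 200/np.tan(np.radians(c["fov_y"])/2)
def und(c,uv):
    uv=np.atleast_2d(np.asarray(uv,float)); f=f_(c)
    d=(uv-[c["cx"],c["cy"]])/f
    x=d.copy()
    for _ in range(30): x=d/(1+c["k1"]*(x**2).sum(1,keepdims=True))
    return x
def plane(c,uv,z):
    x=und(c,uv); R=np.array(c["R"]);t=np.array(c["t"])
    d=np.c_[x,np.ones(len(x))]@R; o=-R.T@t
    s=(z-o[2])/d[:,2]
    return o+d*s[:,None]
def proj(c,X):
    X=np.atleast_2d(X)@np.array(c["R"]).T+np.array(c["t"]); x=X[:,:2]/X[:,2:]
    x=x*(1+c["k1"]*(x**2).sum(1,keepdims=True)); return x*f_(c)+[c["cx"],c["cy"]]
def depthpts(c):
    z=np.array(c["z_map"]);v,u=np.mgrid[:400,:640]
    x=und(c,np.c_[u.ravel(),v.ravel()]); P=np.c_[x,np.ones(len(x))]*z.reshape(-1,1)
    return ((P-np.array(c["t"]))@np.array(c["R"])).reshape(400,640,3), z>0
E
python3 - <<'E'
from h import *
o=ctrl.get_obs();print(o, ctrl.finger_overhang)
for n in("top","side","wrist"):
    c=grab(n);save(c,n+"0.png");print(n,c["fov_y"],c["cx"],c["cy"],c["k1"],np.array(c["R"]).round(3).tolist(),(-np.array(c["R"]).T@np.array(c["t"])).round(3))
    np.save(n+"0.npy",c,allow_pickle=True)
E
```

```text
pics
{'time_s': 0.0, 'qpos': array([ 1.10138444e+00,  3.00463440e-01,  1.52158171e+00,  5.47090063e-06,
        1.32070102e+00, -6.66075860e-02]), 'joint_vel': array([ 0.00150121,  0.00120863, -0.00132707,  0.00028019, -0.00246669,
       -0.00023873]), 'tau': array([ 2.02397270e-03, -5.31799865e+01, -3.52745569e+01,  7.08735734e-02,
        2.44694244e-02, -9.53062158e-05]), 'ee_pos': array([0.21549562, 0.50576269, 0.22389025]), 'eef_rot': array([-3.14044204e+00, -8.20639943e-05,  2.73878695e+00]), 'force': array([-0.77707653, -0.03687291, -0.62270966]), 'moment': array([-0.02202245,  0.01577017,  0.0244715 ]), 'grip_width': 0.09420679100101742} 0.019
top 47.47311694152418 314.4800896019532 200.2767129021552 -0.05633442588456958 [[0.033, -0.999, -0.0], [-0.976, -0.032, -0.214], [0.214, 0.007, -0.977]] [ 0.183 -0.137  1.621]
side 46.01679896495424 314.023836943387 204.80765017507767 -0.10061545209660407 [[0.997, -0.081, -0.014], [-0.063, -0.648, -0.759], [0.052, 0.758, -0.651]] [ 0.437 -1.114  0.912]
wrist 68.17901791562758 324.96059119432164 197.1404670203329 -0.05265730167082266 [[0.392, 0.92, -0.002], [0.895, -0.38, 0.234], [0.215, -0.093, -0.972]] [0.153 0.532 0.385]
```

View pics/top0.png

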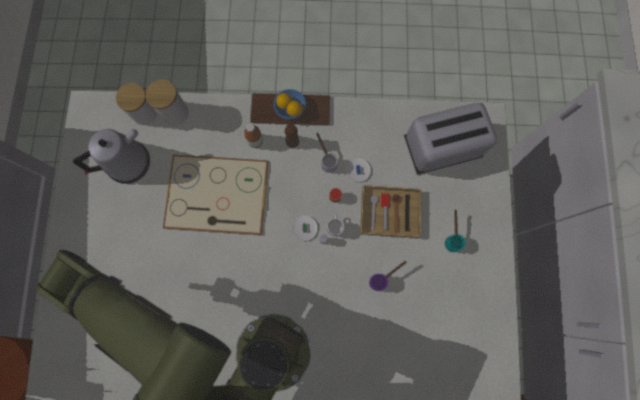

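View pics/side0.png

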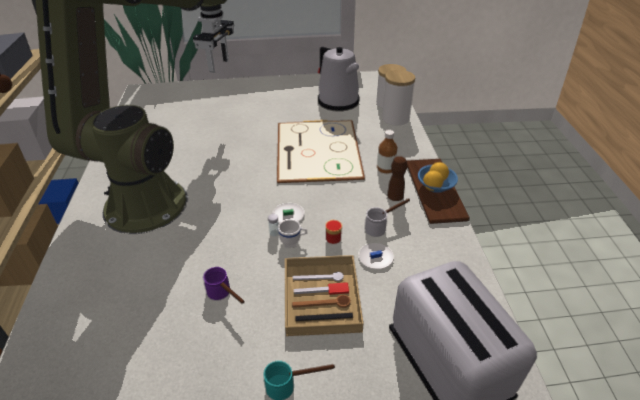

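View pics/wrist0.png

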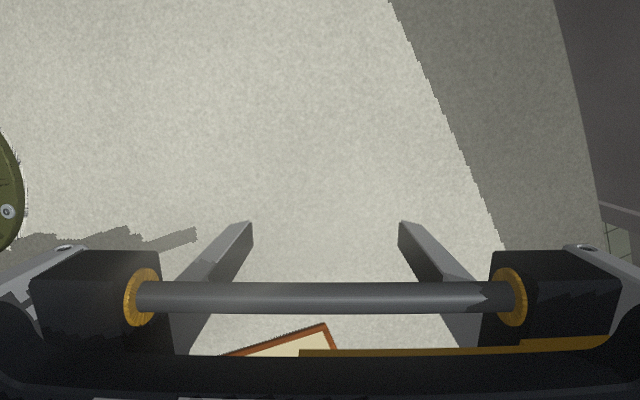

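The top view shows the tray at about (216,195), the crate at (391,211), saucers at (306,228) and (361,170), and a single cup at (336,228). The tin is at (335,195) and the grey cezve at (330,160). The purple (378,282) and turquoise (455,243) cezves are look-alikes. No jar so far, so I'll enlarge.

```bash
python3 - <<'E'
from h import *
c=np.load("top0.npy",allow_pickle=True).item()
save(c,"topA.png",(280,120,440,260),5)
save(c,"topB.png",(155,145,285,245),6)
c=np.load("side0.npy",allow_pickle=True).item()
save(c,"sideA.png",(255,190,415,310),5)
E
```

```text
(no output)
```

View pics/topA.png

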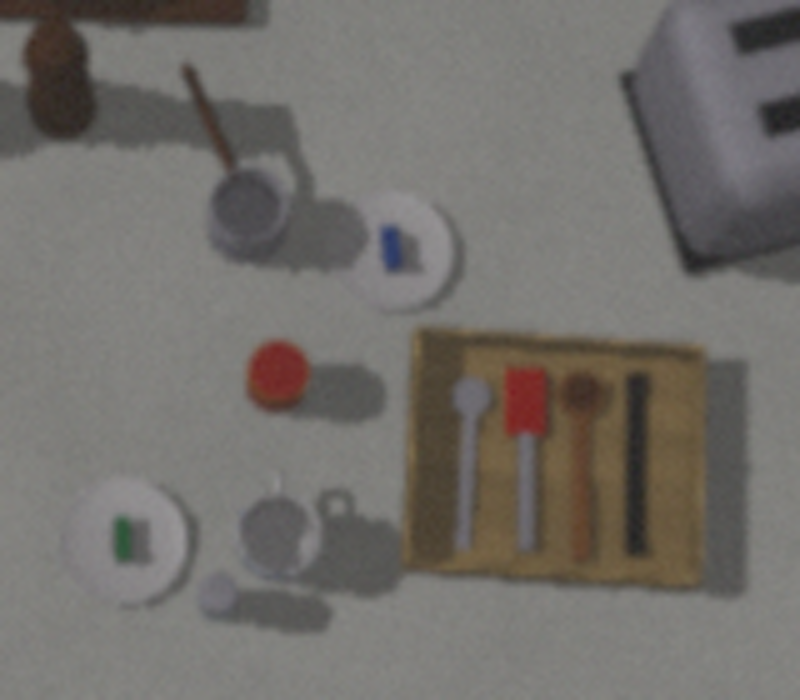

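View pics/topB.png

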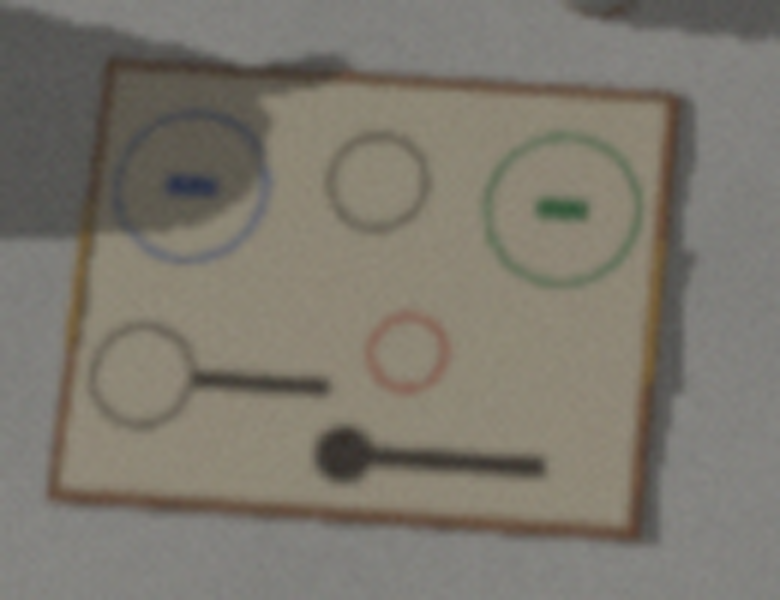

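View pics/sideA.png

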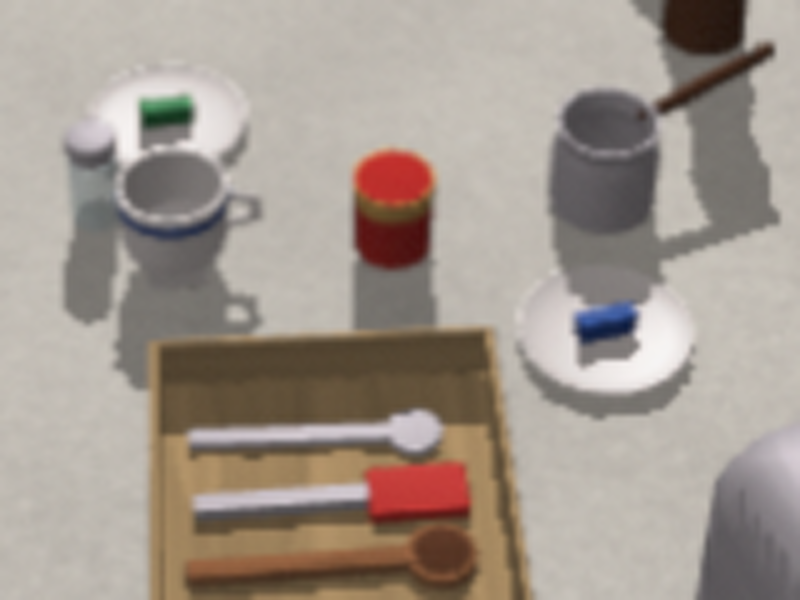

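```bash
cat >> h.py <<'E'
def Rr(rpy):
    from scipy.spatial.transform import Rotation as Ro
    return Ro.from_euler("xyz",rpy)
def goto(*wps,o=None):
    """wps: (x,y,z,yawdeg) tool down; prints row from the present measured pose"""
    from scipy.spatial.transform import Rotation as Ro
    o=o or ctrl.get_obs(); R0=Rr(o["eef_rot"]); p0=np.array(o["ee_pos"])
    for x,y,z,yaw in wps:
        Rt=Ro.from_euler("xyz",[np.pi,0,np.radians(yaw)])
        rv=np.degrees((R0.inv()*Rt).as_rotvec()); d=R0.inv().apply(np.array([x,y,z])-p0)
        print("ROW",rv.round(1).tolist(),d.round(4).tolist())
def st():
    o=ctrl.get_obs();print("t",round(o["time_s"],2),"p",np.round(o["ee_pos"],4),"rpy",np.degrees(o["eef_rot"]).round(2),"F",np.round(o["force"],1),"w",round(o["grip_width"],4),"q",np.round(o["qpos"],2));return o
E
python3 - <<'E'
from h import *
T=np.load("top0.npy",allow_pickle=True).item();S=np.load("side0.npy",allow_pickle=True).item();W=np.load("wrist0.npy",allow_pickle=True).item()
o=st()
P=lambda uv,z:plane(T,[uv],z)[0,:2].round(3)
a=lambda x,y:(280+x/5,120+y/5); b=lambda x,y:(155+x/6,145+y/6); s=lambda x,y:(255+x/5,190+y/5)
for n,uv,z in [("bluebar",a(391,248),.019),("greenbar",a(122,540),.019),("cup rim",a(278,537),.058),("cuphandle",a(275,480),.04),("tin",a(278,372),.05),("cezve rim",a(246,205),.058),("cez end",a(186,66),.06),("salt",a(217,592),.06),("mill",a(58,40),.14),
 ("spoon bowl",a(583,390),.012),("spoon end",a(581,560),.012),("crate c",a(556,457),.035),
 ("mblue",b(190,185),.01),("mgreen",b(563,209),.01),("mjar",b(378,181),.01),("mtin",b(408,352),.01),("mcez",b(143,376),.01),("mspoonbowl",b(344,455),.01),
 ("tl",b(110,62),.01),("tr",b(678,97),.01),("br",b(635,537),.01),("bl",b(52,497),.01)]:
    print(n,P(uv,z))
Ps=lambda uv,z:plane(S,[uv],z)[0,:2].round(3)
print("side: bb",Ps(s(606,320),.019),"gb",Ps(s(166,106),.019),"tin",Ps(s(394,178),.05),"cez",Ps(s(607,122),.058),"cup",Ps(s(172,187),.058))
print("wristTCP px",proj(W,o["ee_pos"]))
E
```

```text
t 0.15 p [0.2155 0.5058 0.224 ] rpy [-179.95   -0.    156.92] F [ 1.1 -0.3 -0.5] w 0.0942 q [ 1.1   0.3   1.52 -0.    1.32 -0.07]
bluebar [ 0.653 -0.282]
greenbar [ 0.431 -0.093]
cup rim [ 0.431 -0.202]
cuphandle [ 0.474 -0.2  ]
tin [ 0.55 -0.2 ]
cezve rim [ 0.671 -0.174]
cez end [ 0.774 -0.127]
salt [ 0.391 -0.161]
mill [ 0.76  -0.039]
spoon bowl [ 0.553 -0.423]
spoon end [ 0.428 -0.421]
crate c [ 0.498 -0.4  ]
mblue [0.612 0.349]
mgreen [0.604 0.118]
mjar [0.618 0.233]
mtin [0.512 0.206]
mcez [0.492 0.366]
mspoonbowl [0.447 0.24 ]
tl [0.689 0.406]
tr [0.678 0.051]
br [0.404 0.062]
bl [0.416 0.414]
side: bb [ 0.653 -0.285] gb [ 0.432 -0.095] tin [ 0.552 -0.2  ] cez [ 0.671 -0.176] cup [ 0.433 -0.204]
wristTCP px [[325.63321109 245.28547624]]
```

```bash
python3 - <<'E'
from h import *
T=np.load("top0.npy",allow_pickle=True).item()
print("syrup ",plane(T,[(253,128),(254,143)],.14).round(3), plane(T,[(254,143)],0).round(3))
print(plane(T,[(291,146)],0).round(3))
goto((.55,.16,.38,90))
E
```

```text
syrup  [[0.756 0.095 0.14 ]
 [0.701 0.088 0.14 ]] [[0.75  0.109 0.   ]]
[[ 0.743 -0.03   0.   ]]
ROW [-0.0, 0.0, 66.9] [-0.4433, -0.1872, -0.1558]
```

>>> send_rows --pt "0 0 34 -0.22 -0.09 -0.08 1" --pt "0 0 34 -0.22 -0.09 -0.08 1" --pt "0 0 34 -0.22 -0.09 -0.08 1" --pt "0 0 66.9 -0.443 -0.187 -0.156 1" --pt "0 0 66.9 -0.443 -0.187 -0.156 1" --pt "0 0 66.9 -0.443 -0.187 -0.156 1" --pt "0 0 66.9 -0.443 -0.187 -0.156 1" --pt "0 0 66.9 -0.443 -0.187 -0.156 1"

```text
time_s: 0.95
ee_pos: [0.4812, 0.2312, 0.3489]
eef_rot: [-3.141, 0.0, 1.565]
force: [0.2, 0.6, 0.0]
grip_width: 0.094
```

```bash
python3 - <<'E'
from h import *
st(); goto((.55,.16,.38,90))
E
```

```text
t 0.95 p [0.4812 0.2312 0.3489] rpy [-179.99    0.     89.68] F [0.2 0.6 0. ] w 0.094 q [0.38 0.2  1.36 0.   1.58 0.38]
ROW [-0.0, 0.0, -0.3] [-0.0708, 0.0692, -0.0311]
```

>>> send_rows --pt "0 0 0 -0.071 0.069 -0.031 1" --pt "0 0 0 -0.071 0.069 -0.031 1" --pt "0 0 0 -0.071 0.069 -0.031 1" --pt "0 0 0 -0.071 0.069 -0.031 1" --pt "0 0 0 -0.071 0.069 -0.031 1"

```text
time_s: 1.45
ee_pos: [0.5487, 0.1626, 0.3788]
eef_rot: [-3.141, 0.0, 1.572]
force: [0.2, 0.0, -0.2]
grip_width: 0.0942
```

```bash
python3 - <<'E'
from h import *
st(); c=grab("wrist");save(c,"w1.png");np.save("w1.npy",c,allow_pickle=True)
st()
E
```

```text
t 1.45 p [0.5487 0.1626 0.3788] rpy [-179.95    0.     90.06] F [ 0.2  0.  -0.2] w 0.0942 q [0.22 0.29 1.18 0.   1.67 0.22]
t 1.5 p [0.5486 0.1629 0.379 ] rpy [-179.96   -0.     90.1 ] F [-0.7  0.1 -1. ] w 0.094 q [0.22 0.29 1.18 0.   1.67 0.22]
```

View pics/w1.png

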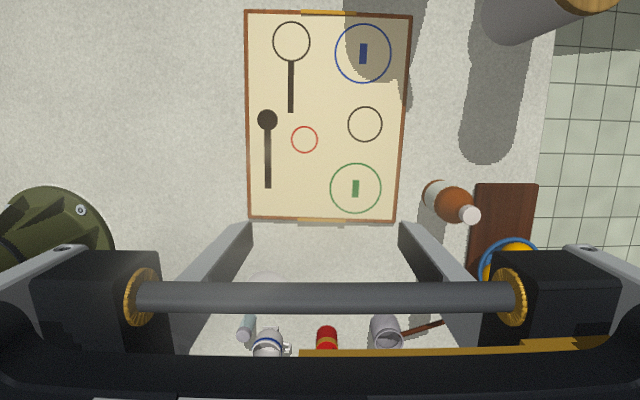

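The wrist view shows the whole tray. The blue ring is at about (363,53), green (355,188), jar (365,124), tin (304,139), cezve (291,41) with its stroke down to (291,112), and the spoon bowl at (267,119). The syrup bottle is at (450,200).

```bash
cat >> h.py <<'E'
def circ(P):
    A=np.c_[2*P[:,:2],np.ones(len(P))]; b=(P[:,:2]**2).sum(1); s=np.linalg.lstsq(A,b,rcond=None)[0]
    return s[:2],np.sqrt(s[2]+s[0]**2+s[1]**2)
def ring(c,cen,r0,z,sel):
    """pixels in mask sel whose world distance from cen within r0+-6mm -> circle"""
    v,u=np.nonzero(sel); P=plane(c,np.c_[u,v],z)[:,:2]; cen=np.array(cen)
    for k in range(6):
        d=np.hypot(*(P-cen).T); Q=P[abs(d-r0)<(.008 if k<2 else .004)]; cen,r=circ(Q)
    return cen,r,len(Q)
E
python3 - <<'E'
from h import *
W=np.load("w1.npy",allow_pickle=True).item(); im=W["pixels"].astype(int); R,G,B=im[...,0],im[...,1],im[...,2]
tray=np.zeros((400,640),bool); tray[5:225,240:420]=1
blue=(B-R>25)&tray; green=(G-R>25)&(G-B>10)&tray; red=(R-G>50)&tray; dark=(im.max(2)<110)&(abs(R-B)<40)&tray
Z=.01
for n,m,uv,r in [("blue",blue,(363,53),.048),("green",green,(355,188),.048),("jar",dark,(365,124),.031),("tin",red,(304,139),.024),("cezve",dark,(291,41),.032)]:
    p0=plane(W,[uv],Z)[0,:2]; print(n,*[np.round(x,4) for x in ring(W,p0,r,Z,m)])
def bar(m,box):
    s=np.zeros_like(m);x0,y0,x1,y1=box;s[y0:y1,x0:x1]=m[y0:y1,x0:x1];v,u=np.nonzero(s);P=plane(W,np.c_[u,v],Z)[:,:2]
    r=cv2.minAreaRect((P*1000).astype(np.float32)); mu=P.mean(0);w,V=np.linalg.eigh(np.cov((P-mu).T));a=np.degrees(np.arctan2(V[1,1],V[0,1]))%180
    print(box,len(P),mu.round(4),"angle",a.round(2),np.array(r[1]).round(1),np.array(r[0]).round(1));return P
bar(blue,(352,40,375,66));bar(green,(346,175,366,202));bar(dark,(284,64,298,114));bar(dark,(255,105,280,192));bar(dark,(262,132,275,192));P=bar(dark,(255,108,279,129))
v,u=np.nonzero(((R-B)>35)&(abs(G-R)<200)&tray)
tp=((im.min(2)>0)&tray); 
E
```

```text
blue [0.6109 0.349 ] 0.0464 253
green [0.6033 0.1188] 0.0464 143
jar [0.6171 0.2335] 0.0294 99
tin [0.5109 0.2068] 0.0226 133
cezve [0.4912 0.367 ] 0.0309 144
(352, 40, 375, 66) 141 [0.6109 0.3488] angle 87.31 [11.7 30. ] [610.6 348.8]
(346, 175, 366, 202) 95 [0.6035 0.1195] angle 88.11 [30.3 10.1] [603.5 119.1]
(284, 64, 298, 114) 255 [0.4885 0.2944] angle 88.12 [78.7  8.5] [489.1 292.8]
(255, 105, 280, 192) 577 [0.4456 0.2076] angle 88.19 [136.6  33.2] [444.3 189. ]
(262, 132, 275, 192) 250 [0.4442 0.1646] angle 88.33 [99.1  9.2] [444.9 170.2]
(255, 108, 279, 129) 310 [0.4467 0.2415] angle 8.76 [30.6 33.4] [446.1 241.8]
```

>>> send_rows --pt "0 0 0 -0.34 0 0 1" --pt "0 0 0 -0.34 0 0 1" --pt "0 0 0 -0.34 0 0 1" --pt "0 0 0 -0.34 0 0 1" --pt "0 0 0 -0.54 0 0 1" --pt "0 0 0 -0.54 0 0 1" --pt "0 0 0 -0.54 0 0 1" --pt "0 0 0 -0.54 0 0 1"

```text
time_s: 2.3
ee_pos: [0.5492, -0.2386, 0.3795]
eef_rot: [3.141, -0.0, 1.573]
force: [0.7, 0.9, 0.2]
grip_width: 0.094
```

>>> send_rows --pt "0 0 0 -0.11 0 0 1" --pt "0 0 0 -0.11 0 0 1" --pt "0 0 0 -0.11 0 0 1" --pt "0 0 0 -0.11 0 0 1"

```text
time_s: 2.7
ee_pos: [0.5495, -0.3483, 0.3784]
eef_rot: [-3.14, -0.001, 1.57]
force: [-0.4, 0.1, 0.2]
grip_width: 0.0938
```

```bash
python3 - <<'E'
from h import *
st(); c=grab("wrist");save(c,"w2.png");np.save("w2.npy",c,allow_pickle=True)
E
```

```text
t 2.7 p [ 0.5495 -0.3483  0.3784] rpy [-1.7993e+02 -5.0000e-02  8.9980e+01] F [-0.4  0.1  0.2] w 0.0938 q [-0.62  0.5   0.9   0.    1.74 -0.62]
```

View pics/w2.png

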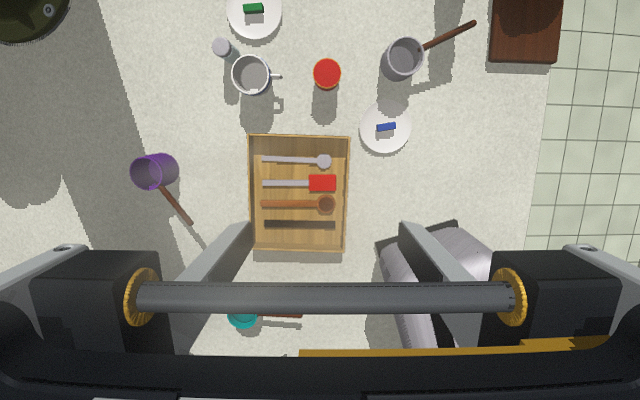

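The wrist view shows the green bar at (252,8), the blue bar at (386,127), the cup rim at (251,75), the tin at (327,73) and the grey cezve at (405,57) with its handle toward (473,23). The salt shaker is at (222,46), and the spoon in the crate is brown and round, bowl at (327,203). There is a steel teaspoon at (322,160), the red spatula at (322,183) and the black stirrer at (300,223). Only the brown one with a dark disc fits the description.

```bash
cat >> h.py <<'E'
def blob(c,m,box,z,pr=None):
    s=np.zeros(m.shape,bool);x0,y0,x1,y1=box;s[y0:y1,x0:x1]=m[y0:y1,x0:x1]
    n,l,stt,_=cv2.connectedComponentsWithStats(s.astype(np.uint8)); s=l==1+np.argmax(stt[1:,4])
    v,u=np.nonzero(s);P=plane(c,np.c_[u,v],z)[:,:2]
    r=cv2.minAreaRect((P*1000).astype(np.float32)); mu=P.mean(0);w,V=np.linalg.eigh(np.cov((P-mu).T));a=np.degrees(np.arctan2(V[1,1],V[0,1]))%180
    if pr: print(pr,len(P),"mean",mu.round(4),"ang",a.round(1),"rect",np.round(r[0],1),np.round(r[1],1),round(r[2],1))
    return P,mu,a
def rgb(c):
    im=c["pixels"].astype(int); return im,im[...,0],im[...,1],im[...,2]
E
python3 - <<'E'
from h import *
W=np.load("w2.npy",allow_pickle=True).item(); im,R,G,B=rgb(W)
blob(W,B-R>40,(370,115,402,140),.019,"bluebar"); blob(W,(G-R>30),(235,0,270,20),.019,"greenbar")
P,_,_=blob(W,(R-G>80),(305,50,350,95),.05,"tin")
hull=cv2.convexHull((P*1000).astype(np.float32))[:,0]/1000; print(circ(hull))
blob(W,(R-B>25)&(R<130),(424,15,480,55),.056,"handle")
print("cez rim",plane(W,[(405,57)],.058).round(4), "cup",plane(W,[(251,75)],.058).round(4))
save(W,"w2a.png",(200,0,480,140),2.8); save(W,"w2b.png",(240,125,360,260),5)
E
```

```text
bluebar 128 mean [ 0.6542 -0.2806] ang 8.4 rect [ 654.  -280.6] [31.5 11.4] 9.6
greenbar 147 mean [ 0.4319 -0.0918] ang 2.9 rect [432.2 -91.8] [30.9 11.7] 3.1
tin 614 mean [ 0.5513 -0.1988] ang 39.0 rect [ 551.4 -198.9] [41.9 41.6] 77.7
(array([ 0.55135276, -0.19871792]), np.float64(0.02099546483386633))
handle 234 mean [ 0.7348 -0.1434] ang 25.6 rect [ 737.7 -141.5] [86.8  7.9] 26.7
cez rim [[ 0.671  -0.1771  0.058 ]] cup [[ 0.4349 -0.2033  0.058 ]]
```

View pics/w2a.png

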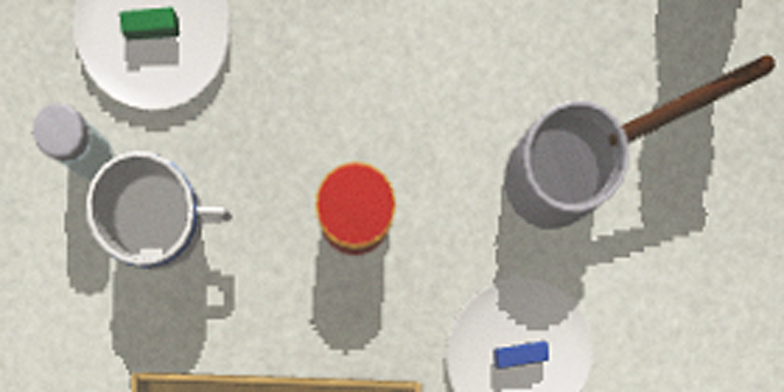

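View pics/w2b.png

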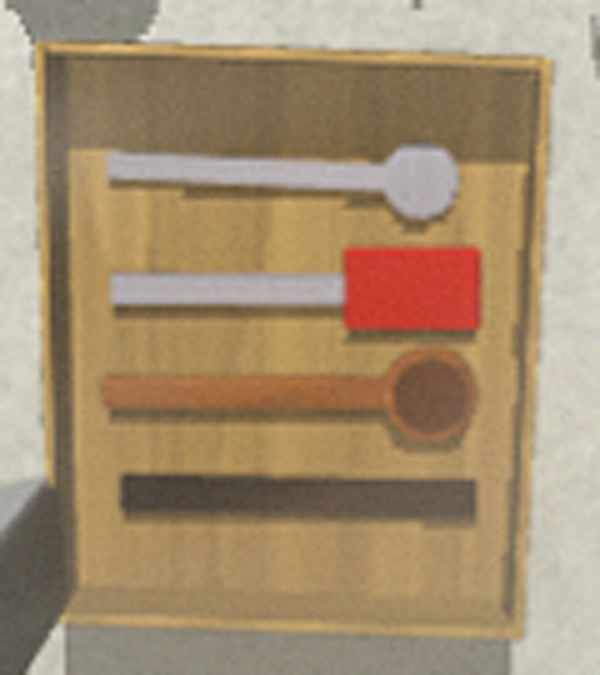

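```bash
python3 - <<'E'
from h import *
T=np.load("top0.npy",allow_pickle=True).item();S=np.load("side0.npy",allow_pickle=True).item()
for c in (T,S):
    P,ok=depthpts(c); P=P[ok]; m=(P[:,2]>.02)&(P[:,0]>.57)&(P[:,0]<.85)&(P[:,1]<-.33)&(P[:,1]>-.7); Q=P[m]
    if len(Q): print(len(Q),"min x",Q[:,0].min().round(3),"max y",Q[:,1].max().round(3),"z",Q[:,2].max().round(3), "corner minx pt",Q[Q[:,0].argmin()].round(3),"maxy pt",Q[Q[:,1].argmax()].round(3))
    m=(P[:,2]>.05)&(P[:,0]>.68)&(P[:,0]<.8)&(P[:,1]<.16)&(P[:,1]>0.03);Q=P[m];print("syrup",Q.min(0).round(3),Q.max(0).round(3))
st();goto((.654,-.2807,.12,9),(.654,-.2807,.0265,9))
E
```

```text
4120 min x 0.57 max y -0.33 z 0.193 corner minx pt [ 0.57  -0.509  0.03 ] maxy pt [ 0.588 -0.33   0.037]
syrup [0.728 0.076 0.05 ] [0.785 0.135 0.149]
10459 min x 0.57 max y -0.331 z 0.187 corner minx pt [ 0.57  -0.505  0.02 ] maxy pt [ 0.585 -0.331  0.038]
syrup [0.725 0.073 0.051] [0.782 0.122 0.143]
t 2.75 p [ 0.5499 -0.347   0.379 ] rpy [-1.7998e+02 -3.0000e-02  9.0060e+01] F [ 0.1 -0.5  0.1] w 0.0936 q [-0.62  0.49  0.9   0.    1.74 -0.62]
ROW [-0.0, -0.0, 81.1] [0.0661, 0.1043, 0.259]
ROW [-0.0, -0.0, 81.1] [0.066, 0.1043, 0.3525]
```

>>> send_rows --pt "0 0 69 0.066 0.104 0.13 0" --pt "0 0 69 0.066 0.104 0.13 0" --pt "0 0 69 0.066 0.104 0.13 0" --pt "0 0 69 0.066 0.104 0.13 0" --pt "0 0 69 0.066 0.104 0.13 0" --pt "0 0 69 0.066 0.104 0.13 0" --pt "0 0 69 0.066 0.104 0.13 0" --pt "0 0 81 0.066 0.104 0.17 0"

```text
time_s: 3.55
ee_pos: [0.6557, -0.2799, 0.2155]
eef_rot: [3.134, -0.007, 0.368]
force: [1.5, -0.4, 1.0]
grip_width: 0.0473
```

```bash
python3 - <<'E'
from h import *
T=np.load("top0.npy",allow_pickle=True).item();S=np.load("side0.npy",allow_pickle=True).item()
for c in (T,S):
    P,ok=depthpts(c); P=P[ok]; m=(P[:,2]>.08)&(P[:,0]>.57)&(P[:,0]<.85)&(P[:,1]<-.30)&(P[:,1]>-.7); Q=P[m]
    print(len(Q),"min x",Q[:,0].min().round(3),"max y",Q[:,1].max().round(3),"z",Q[:,2].max().round(3), "corner minx pt",Q[Q[:,0].argmin()].round(3),"maxy pt",Q[Q[:,1].argmax()].round(3))
st();goto((.654,-.2807,.12,9),(.654,-.2807,.0265,9))
E
```

```text
3738 min x 0.648 max y -0.456 z 0.193 corner minx pt [ 0.648 -0.521  0.146] maxy pt [ 0.787 -0.456  0.108]
9573 min x 0.646 max y -0.46 z 0.187 corner minx pt [ 0.646 -0.525  0.118] maxy pt [ 0.78  -0.46   0.168]
t 3.55 p [ 0.6557 -0.2799  0.2155] rpy [179.57  -0.42  21.08] F [ 1.5 -0.4  1. ] w 0.0473 q [-0.45  0.68  0.98  0.    1.47  0.75]
ROW [0.4, -0.5, 12.1] [-0.0026, -0.0006, 0.0955]
ROW [0.4, -0.5, 12.1] [-0.0032, -0.0013, 0.189]
```

>>> send_rows --pt "0.4 -0.5 12 -0.003 0 0.1 0" --pt "0.4 -0.5 12 -0.003 0 0.1 0" --pt "0.4 -0.5 12 -0.003 0 0.1 0" --pt "0.4 -0.5 12 -0.003 0 0.1 0"

```text
time_s: 3.95
ee_pos: [0.6515, -0.2816, 0.1114]
eef_rot: [-3.136, 0.008, 0.166]
force: [0.4, -0.5, 0.6]
grip_width: 0.0469
```

```bash
python3 - <<'E'
from h import *
st();goto((.654,-.2807,.0265,9))
c=grab("wrist");save(c,"w3.png",(200,60,440,260),3);np.save("w3.npy",c,allow_pickle=True)
im,R,G,B=rgb(c);v,u=np.nonzero(B-R>40);print(u.min(),u.max(),v.min(),v.max())
blob(c,B-R>40,(200,0,450,300),.019,"bluebar")
E
```

```text
t 3.95 p [ 0.6515 -0.2816  0.1114] rpy [-179.68    0.49    9.5 ] F [ 0.4 -0.5  0.6] w 0.0469 q [-0.46  0.76  1.09 -0.    1.3   0.95]
ROW [-0.3, 0.5, 0.5] [0.0034, 0.0, 0.0848]
319 331 182 216
bluebar 420 mean [ 0.6552 -0.2805] ang 9.1 rect [ 655.  -280.9] [31.  10.5] 9.2
```

View pics/w3.png

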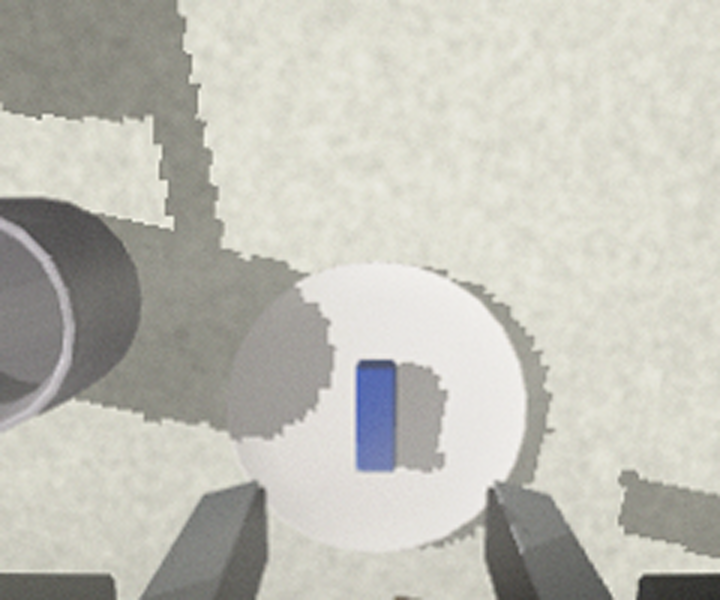

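>>> send_rows --pt "-0.35 0.5 0.4 0.0035 0 0.04 0" --pt "-0.35 0.5 0.4 0.0035 0 0.07 0" --pt "-0.35 0.5 0.4 0.0035 0 0.0848 0" --pt "-0.35 0.5 0.4 0.0035 0 0.0848 0" --pt "-0.35 0.5 0.4 0.0035 0 0.0848 0"

```text
time_s: 4.5
ee_pos: [0.6545, -0.2825, 0.0273]
eef_rot: [3.139, -0.002, 0.156]
force: [-0.1, -0.2, 0.6]
grip_width: 0.0474
```

```bash
python3 - <<'E'
from h import *
st();goto((.6548,-.2806,.0265,9))
E
```

```text
t 4.5 p [ 0.6545 -0.2825  0.0273] rpy [ 1.7988e+02 -1.2000e-01  8.9100e+00] F [-0.1 -0.2  0.6] w 0.0474 q [-0.46  0.85  1.14 -0.    1.15  0.96]
ROW [0.1, -0.1, -0.1] [0.0006, -0.0019, 0.0008]
```

>>> send_rows --pt "0 0 0 0.0005 -0.0018 0.0005 0" --pt "0 0 0 0.0005 -0.0018 0.0005 -0.5" --pt "0 0 0 0.0005 -0.0018 0.0005 -1" --pt "0 0 0 0.0005 -0.0018 0.0005 -1" --pt "0 0 0 0.0005 -0.0018 0.0005 -1" --pt "0 0 0 0.0005 -0.0018 0.0005 -1" --pt "0 0 0 0.0005 -0.0018 -0.02 -1" --pt "0 0 0 0.0005 -0.0018 -0.06 -1" --force 30

```text
time_s: 5.3
ee_pos: [0.6519, -0.2796, 0.0814]
eef_rot: [-3.138, 0.006, 0.155]
force: [0.7, 0.2, 0.1]
grip_width: 0.0115
```

```bash
python3 - <<'E'
from h import *
st();goto((.6109,.3489,.20,88.2),(.6,-.1,.2,30))
c=grab("wrist");save(c,"w4.png",(160,60,480,300),2)
E
```

```text
t 5.3 p [ 0.6519 -0.2796  0.0814] rpy [-179.79    0.36    8.86] F [0.7 0.2 0.1] w 0.0115 q [-0.46  0.79  1.12 -0.    1.24  0.96]
ROW [-0.4, 0.2, -79.3] [0.0556, -0.6277, -0.1166]
ROW [-0.3, 0.3, -21.1] [-0.0243, -0.1859, -0.1178]
```

View pics/w4.png

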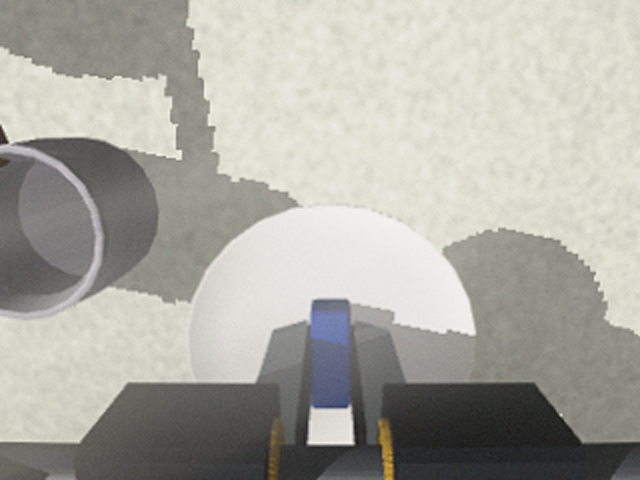

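>>> send_rows --pt "0 0 -4 0.0 -0.01 -0.05 -1" --pt "0 0 -8 -0.01 -0.05 -0.1 -1" --pt "0 0 -15 -0.02 -0.09 -0.12 -1" --pt "0 0 -22 -0.025 -0.13 -0.12 -1" --pt "0 0 -30 -0.03 -0.17 -0.12 -1" --pt "0 0 -37 -0.03 -0.21 -0.12 -1" --pt "0 0 -44 -0.03 -0.25 -0.12 -1" --pt "0 0 -51 -0.02 -0.29 -0.12 -1"

```text
time_s: 6.15
ee_pos: [0.5883, 0.0045, 0.2047]
eef_rot: [-3.141, 0.001, 1.05]
force: [1.4, 0.6, -1.2]
grip_width: 0.0117
```

```bash
python3 - <<'E'
from h import *
st();goto((.6109,.3489,.16,88.2))
E
```

```text
t 6.15 p [0.5883 0.0045 0.2047] rpy [-1.7998e+02  3.0000e-02  6.0140e+01] F [ 1.4  0.6 -1.2] w 0.0117 q [-0.05  0.4   1.43 -0.    1.31  0.47]
ROW [-0.0, 0.0, -28.1] [0.3099, -0.1519, 0.0446]
```

>>> send_rows --pt "0 0 -5 0.04 -0.02 0 -1" --pt "0 0 -10 0.085 -0.042 0 -1" --pt "0 0 -15 0.13 -0.064 0.01 -1" --pt "0 0 -20 0.175 -0.086 0.02 -1" --pt "0 0 -25 0.22 -0.108 0.03 -1" --pt "0 0 -28 0.265 -0.13 0.04 -1" --pt "0 0 -28 0.31 -0.152 0.045 -1" --pt "0 0 -28 0.31 -0.152 0.045 -1"

```text
time_s: 6.95
ee_pos: [0.6117, 0.3525, 0.1572]
eef_rot: [-3.139, 0.001, 1.538]
force: [-0.6, -1.8, -2.0]
grip_width: 0.0117
```

>>> send_rows --pt "0 0 0 0 0 0 -1"

```text
time_s: 7.05
ee_pos: [0.6127, 0.3486, 0.1582]
eef_rot: [-3.14, 0.001, 1.535]
force: [0.3, -1.3, -1.5]
grip_width: 0.012
```

```bash
python3 - <<'E'
from h import *
st();goto((.6109,.3489,.0375,88.2))
c=grab("wrist");save(c,"w5.png",(160,60,480,300),2)
E
```

```text
t 7.05 p [0.6127 0.3486 0.1582] rpy [-1.799e+02  6.000e-02  8.798e+01] F [ 0.3 -1.3 -1.5] w 0.012 q [ 0.47  0.71  1.08 -0.    1.36  0.5 ]
ROW [-0.1, 0.1, -0.2] [0.0003, -0.0016, 0.1208]
```

View pics/w5.png

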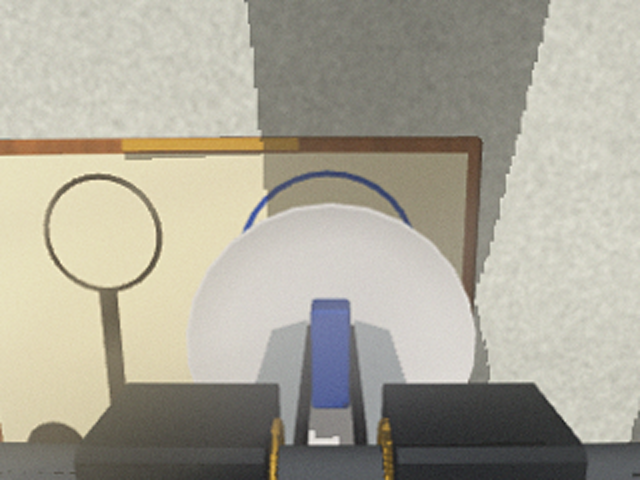

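```bash
python3 - <<'E'
from h import *
c=grab("wrist");o=st();im,R,G,B=rgb(c)
blob(c,B-R>40,(300,190,350,275),o["ee_pos"][2]-.0078,"bar")
goto((.6109,.3489,.0375,88.2))
E
```

```text
t 7.15 p [0.6135 0.3466 0.1594] rpy [-1.7996e+02  3.0000e-02  8.7830e+01] F [-0.5  0.1 -0.8] w 0.0117 q [ 0.46  0.7   1.08 -0.    1.36  0.5 ]
bar 963 mean [0.6128 0.3494] ang 87.9 rect [613.  349.1] [34.3 10.7] 87.5
ROW [-0.0, 0.0, -0.4] [0.0023, -0.0026, 0.1219]
```

>>> send_rows --pt "0 0 -0.4 0.0013 -0.0023 0.04 -1" --pt "0 0 -0.4 0.0013 -0.0023 0.08 -1" --pt "0 0 -0.4 0.0013 -0.0023 0.1 -1" --pt "0 0 -0.4 0.0013 -0.0023 0.11 -1" --pt "0 0 -0.4 0.0013 -0.0023 0.11 -1" --pt "0 0 -0.4 0.0013 -0.0023 0.11 -1"

```text
time_s: 7.75
ee_pos: [0.6118, 0.3486, 0.0512]
eef_rot: [3.14, -0.001, 1.54]
force: [0.1, 0.4, 0.0]
grip_width: 0.0117
```

```bash
python3 - <<'E'
from h import *
c=grab("wrist");o=st();im,R,G,B=rgb(c)
blob(c,B-R>40,(300,190,350,275),o["ee_pos"][2]-.0078,"bar")
goto((.6112,.3479,.0375,88.2))
save(c,"w6.png",(160,60,480,300),2)
E
```

```text
t 7.8 p [0.6119 0.3489 0.0514] rpy [ 1.799e+02 -6.000e-02  8.824e+01] F [-0.4  0.7 -1.3] w 0.0118 q [0.47 0.81 1.16 0.   1.17 0.5 ]
bar 570 mean [0.6108 0.3441] ang 92.6 rect [611.3 345. ] [23.6 10.5] 87.8
ROW [0.1, -0.1, 0.0] [-0.001, -0.0006, 0.0139]
```

View pics/w6.png

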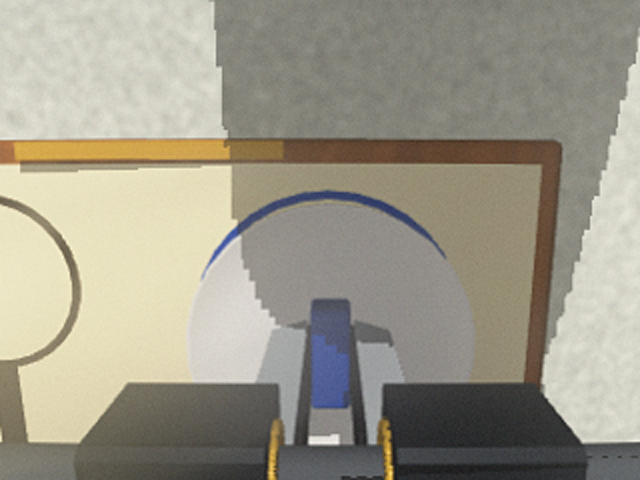

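>>> send_rows --pt "0 0 0 -0.0005 -0.0006 0.007 -1" --pt "0 0 0 -0.0005 -0.0006 0.012 -1" --pt "0 0 0 -0.0005 -0.0006 0.0145 -1" --pt "0 0 0 -0.0005 -0.0006 0.0145 -1" --pt "0 0 0 -0.0005 -0.0006 0.0145 -1"

```text
time_s: 8.3
ee_pos: [0.6103, 0.3485, 0.0348]
eef_rot: [-3.141, 0.0, 1.541]
force: [-0.4, -0.9, -1.6]
grip_width: 0.0116
```

```bash
python3 - <<'E'
from h import *
c=grab("wrist");o=st()
save(c,"w7.png",(160,60,480,300),2)
E
```

```text
t 8.35 p [0.6103 0.3485 0.0349] rpy [-1.7996e+02  1.0000e-02  8.8270e+01] F [-0.   0.6 -1.5] w 0.0116 q [0.47 0.83 1.17 0.   1.14 0.5 ]
```

View pics/w7.png

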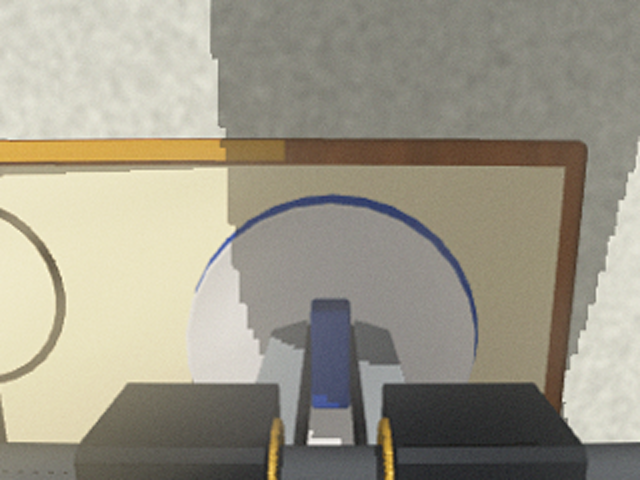

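>>> send_rows --pt "0 0 0 0 0.0008 0.001 -1" --pt "0 0 0 0 0.0008 0.002 -1" --pt "0 0 0 0 0.0008 0.002 -1" --pt "0 0 0 0 0.0008 0.002 -1"

```text
time_s: 8.75
ee_pos: [0.6111, 0.3486, 0.0344]
eef_rot: [-3.141, -0.0, 1.541]
force: [-7.2, -3.2, 10.9]
grip_width: 0.0117
```

```bash
python3 - <<'E'
from h import *
c=grab("wrist");o=st()
save(c,"w8.png",(230,120,420,250),4)
E
```

```text
t 8.8 p [0.6111 0.3486 0.0343] rpy [-179.97    0.     88.28] F [-7.2 -2.3 12. ] w 0.0118 q [0.47 0.83 1.17 0.   1.14 0.5 ]
```

View pics/w8.png

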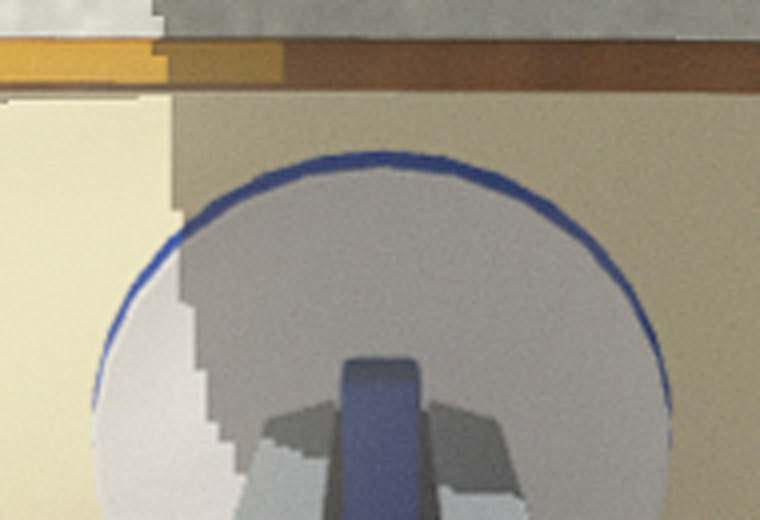

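>>> send_rows --pt "0 0 0 0 0 -0.001 -1" --pt "0 0 0 0 0 -0.001 -0.3" --pt "0 0 0 0 0 -0.001 -0.3" --pt "0 0 0 0 0 -0.001 -0.3" --pt "0 0 0 0 0 -0.03 -0.3" --pt "0 0 0 0 0 -0.07 -0.3" --pt "0 0 0 -0.03 0 -0.12 -0.2" --pt "0 0 0 -0.06 0 -0.15 0"

```text
time_s: 9.6
ee_pos: [0.609, 0.2891, 0.1841]
eef_rot: [-3.141, -0.0, 1.542]
force: [0.9, 0.4, 0.7]
grip_width: 0.0422
```

```bash
python3 - <<'E'
from h import *
c=grab("wrist");o=st()
save(c,"w9.png",(160,0,560,260),2)
im,R,G,B=rgb(c)
blob(c,B-R>40,(300,90,360,230),.029,"bar")
goto((.4319,-.0918,.20,3))
E
```

```text
t 9.65 p [0.6113 0.2846 0.1911] rpy [ 1.7959e+02 -1.2000e-01  8.8170e+01] F [ 0.9 -3.7  5.1] w 0.0458 q [ 0.38  0.6   1.16 -0.    1.37  0.41]
bar 106 mean [0.6109 0.3591] ang 87.4 rect [611.2 358.4] [12.2  9.4] 88.2
ROW [0.2, -0.4, 85.2] [-0.3819, -0.1672, -0.0109]
```

View pics/w9.png

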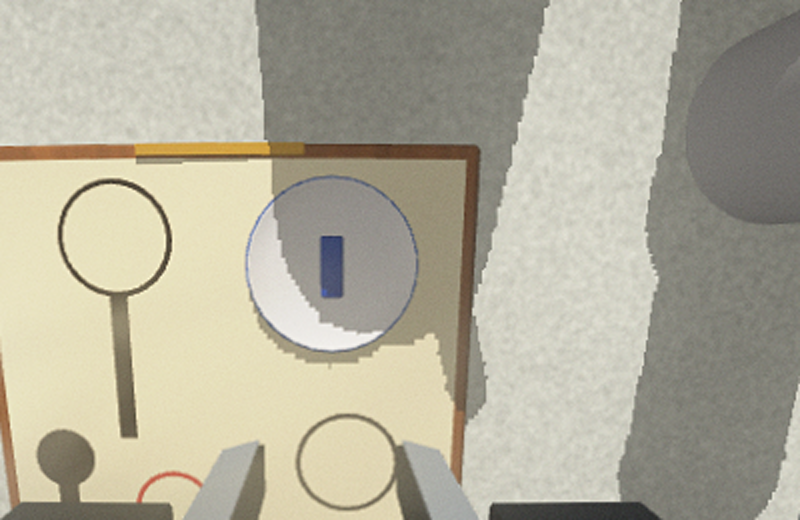

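The blue saucer sits concentric in its ring, at (326,132) in full pixels. Now the green saucer.

>>> send_rows --pt "0 0 8 -0.045 -0.02 -0.02 0" --pt "0 0 16 -0.09 -0.04 -0.02 0" --pt "0 0 24 -0.135 -0.06 -0.02 0" --pt "0 0 32 -0.18 -0.08 -0.02 0" --pt "0 0 40 -0.22 -0.1 -0.02 0" --pt "0 0 48 -0.26 -0.12 -0.02 0" --pt "0 0 56 -0.3 -0.14 -0.02 0" --pt "0 0 64 -0.34 -0.155 -0.02 0"

```text
time_s: 10.45
ee_pos: [0.4428, -0.0476, 0.2026]
eef_rot: [-3.141, 0.001, 0.418]
force: [0.6, 0.2, -0.2]
grip_width: 0.0471
```

```bash
python3 - <<'E'
from h import *
st()
goto((.4319,-.0918,.12,3))
E
```

```text
t 10.45 p [ 0.4428 -0.0476  0.2026] rpy [-1.7999e+02  5.0000e-02  2.3950e+01] F [ 0.6  0.2 -0.2] w 0.0471 q [-0.19  0.09  1.83 -0.    1.23  0.96]
ROW [0.0, 0.0, 20.9] [-0.0279, 0.036, 0.0826]
```

>>> send_rows --pt "0 0 8 -0.02 0.025 0.03 0" --pt "0 0 16 -0.028 0.036 0.06 0" --pt "0 0 21 -0.028 0.036 0.083 0" --pt "0 0 21 -0.028 0.036 0.083 0" --pt "0 0 21 -0.028 0.036 0.083 0"

```text
time_s: 10.95
ee_pos: [0.4336, -0.0906, 0.1202]
eef_rot: [3.142, 0.001, 0.06]
force: [0.1, 0.5, 0.5]
grip_width: 0.0466
```

```bash
python3 - <<'E'
from h import *
c=grab("wrist");o=st();im,R,G,B=rgb(c)
save(c,"w10.png",(160,0,480,260),2)
P,mu,a=blob(c,(G-R>30)&(G-B>15),(290,150,360,240),.019,"bar")
goto((mu[0],mu[1],.0262,a if a<90 else a-180))
E
```

```text
t 11.0 p [ 0.434  -0.0905  0.1208] rpy [ 1.7997e+02 -2.0000e-02  3.4500e+00] F [-1.3 -0.6  0.3] w 0.0471 q [-0.29  0.19  1.92 -0.    1.03  1.22]
bar 382 mean [ 0.4326 -0.0914] ang 2.5 rect [432.5 -91.6] [31.2 10.2] 3.2
ROW [0.0, -0.0, 1.0] [-0.0014, 0.0007, 0.0946]
```

View pics/w10.png

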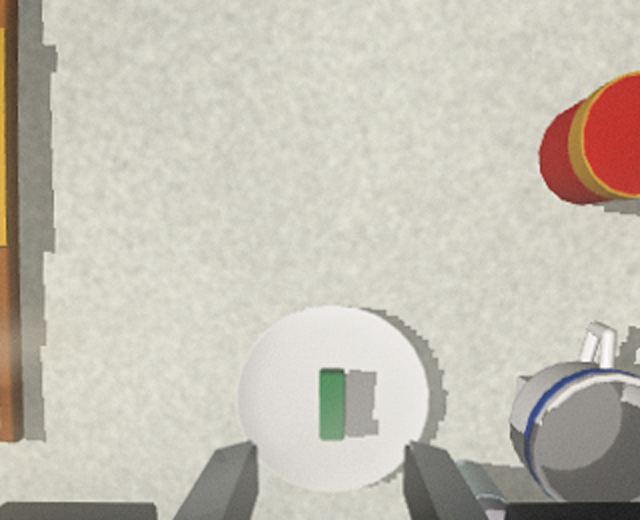

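>>> send_rows --pt "0 0 0.6 -0.0014 0.0007 0.045 0" --pt "0 0 0.6 -0.0014 0.0007 0.08 0" --pt "0 0 0.6 -0.0014 0.0007 0.094 0" --pt "0 0 0.6 -0.0014 0.0007 0.094 0" --pt "0 0 0.6 -0.0014 0.0007 0.094 0" --pt "0 0 0.6 -0.0014 0.0007 0.094 0"

```text
time_s: 11.6
ee_pos: [0.4328, -0.0914, 0.0267]
eef_rot: [3.141, -0.001, 0.048]
force: [0.6, -0.7, 0.5]
grip_width: 0.0471
```

```bash
python3 - <<'E'
from h import *
st()
goto((.4326,-.0915,.0265,3))
E
```

```text
t 11.6 p [ 0.4328 -0.0914  0.0267] rpy [ 1.7995e+02 -6.0000e-02  2.7500e+00] F [ 0.6 -0.7  0.5] w 0.0471 q [-0.29  0.35  1.98 -0.    0.8   1.23]
ROW [0.0, -0.1, -0.2] [-0.0002, 0.0, 0.0002]
```

>>> send_rows --pt "0 0 0 0 0 0 -0.5" --pt "0 0 0 0 0 0 -1" --pt "0 0 0 0 0 0 -1" --pt "0 0 0 0 0 0 -1" --pt "0 0 0 0 0 0 -1" --pt "0 0 0 0 0 -0.02 -1" --pt "0 0 0 0 0 -0.06 -1" --pt "0 0 0 0 0 -0.11 -1"

```text
time_s: 12.4
ee_pos: [0.431, -0.0911, 0.1358]
eef_rot: [-3.141, 0.004, 0.047]
force: [0.9, -0.4, -1.5]
grip_width: 0.0119
```

```bash
python3 - <<'E'
from h import *
st()
goto((.45,-.05,.2,20),(.6035,.1188,.15,88.2))
E
```

```text
t 12.4 p [ 0.431  -0.0911  0.1358] rpy [-179.94    0.25    2.67] F [ 0.9 -0.4 -1.5] w 0.0119 q [-0.29  0.16  1.91 -0.    1.07  1.23]
ROW [-0.1, 0.2, -17.3] [0.0207, -0.0403, -0.0642]
ROW [-0.2, 0.2, -85.5] [0.1821, -0.2017, -0.0148]
```

>>> send_rows --pt "0 0 -8 0.01 -0.015 -0.03 -1" --pt "0 0 -16 0.03 -0.035 -0.04 -1" --pt "0 0 -24 0.05 -0.06 -0.04 -1" --pt "0 0 -32 0.07 -0.085 -0.04 -1" --pt "0 0 -40 0.095 -0.11 -0.04 -1" --pt "0 0 -48 0.12 -0.14 -0.03 -1" --pt "0 0 -56 0.15 -0.17 -0.02 -1" --pt "0 0 -64 0.182 -0.2 -0.015 -1"

```text
time_s: 13.2
ee_pos: [0.605, 0.1182, 0.1494]
eef_rot: [-3.14, 0.001, 1.169]
force: [-0.0, -0.6, -0.4]
grip_width: 0.0118
```

```bash
python3 - <<'E'
from h import *
st()
goto((.6035,.1181,.13,88.2))
E
```

```text
t 13.2 p [0.605  0.1182 0.1494] rpy [-1.799e+02  8.000e-02  6.700e+01] F [-0.  -0.6 -0.4] w 0.0118 q [ 0.13  0.51  1.4  -0.    1.23  0.54]
ROW [-0.1, 0.1, -21.2] [-0.0006, -0.0013, 0.0194]
```

>>> send_rows --pt "0 0 -8 -0.0006 -0.0013 0.01 -1" --pt "0 0 -16 -0.0006 -0.0013 0.03 -1" --pt "0 0 -21.2 -0.0006 -0.0013 0.06 -1" --pt "0 0 -21.2 -0.0006 -0.0013 0.09 -1" --pt "0 0 -21.2 -0.0006 -0.0013 0.1 -1" --pt "0 0 -21.2 -0.0006 -0.0013 0.1 -1" --pt "0 0 -21.2 -0.0006 -0.0013 0.1 -1"

```text
time_s: 13.9
ee_pos: [0.6037, 0.1168, 0.0518]
eef_rot: [3.141, 0.0, 1.533]
force: [-0.3, 0.2, -0.6]
grip_width: 0.0116
```

```bash
python3 - <<'E'
from h import *
c=grab("wrist");o=st()
goto((.6035,.1184,.0365,88.2))
save(c,"w11.png",(160,60,480,300),2)
E
```

```text
t 13.95 p [0.6039 0.1168 0.0522] rpy [ 1.7991e+02 -1.0000e-02  8.7850e+01] F [ 0.5  0.7 -1. ] w 0.0114 q [ 0.13  0.62  1.48 -0.    1.04  0.17]
ROW [0.1, -0.0, -0.3] [0.0015, -0.0005, 0.0157]
```

View pics/w11.png

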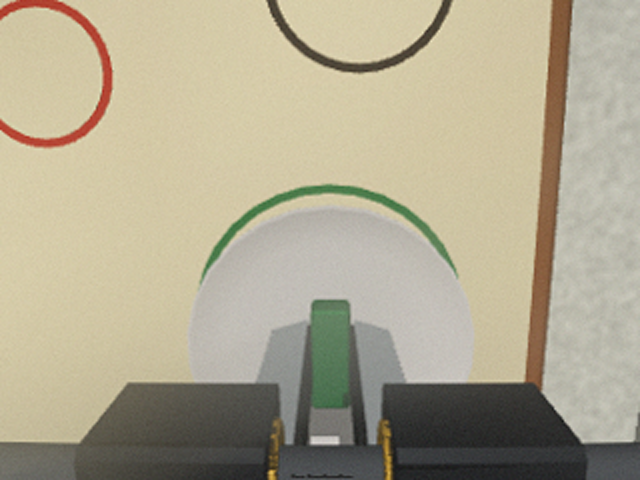

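>>> send_rows --pt "0 0 -0.3 0.002 0 0.007 -1" --pt "0 0 -0.3 0.002 0 0.012 -1" --pt "0 0 -0.3 0.002 0 0.015 -1" --pt "0 0 -0.3 0.002 0 0.015 -1" --pt "0 0 -0.3 0.002 0 0.015 -1"

```text
time_s: 14.45
ee_pos: [0.6032, 0.1188, 0.0357]
eef_rot: [-3.141, 0.0, 1.539]
force: [-2.1, -0.3, 2.4]
grip_width: 0.0116
```

```bash
python3 - <<'E'
from h import *
c=grab("wrist");o=st()
save(c,"w12.png",(230,120,420,250),4)
E
```

```text
t 14.5 p [0.6032 0.1188 0.0357] rpy [-1.7996e+02  1.0000e-02  8.8170e+01] F [-2.2  0.3  3. ] w 0.0116 q [ 0.13  0.65  1.48 -0.    1.01  0.17]
```

View pics/w12.png

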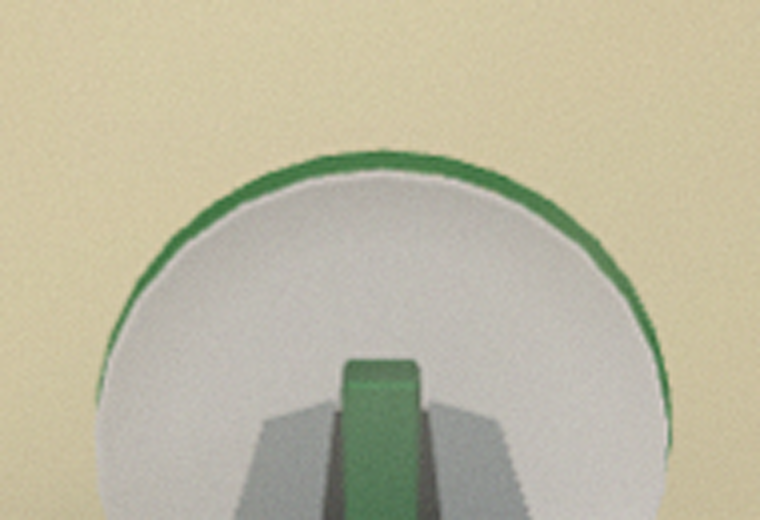

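Just touching, and nearly the same picture as the blue placing. Releasing.

>>> send_rows --pt "0 0 0 0 0 0 -0.3" --pt "0 0 0 0 0 0 -0.3" --pt "0 0 0 0 0 0 -0.3" --pt "0 0 0 0 0 -0.03 -0.3" --pt "0 0 0 0 0 -0.07 -0.2" --pt "0 0 0 -0.03 0 -0.12 0" --pt "0 0 0 -0.06 0 -0.16 0.5" --pt "0 0 0 -0.06 0 -0.16 0.8"

```text
time_s: 15.3
ee_pos: [0.6028, 0.0565, 0.201]
eef_rot: [3.134, 0.0, 1.537]
force: [0.3, 0.3, -0.6]
grip_width: 0.0579
```

```bash
python3 - <<'E'
from h import *
c=grab("wrist");o=st()
save(c,"w13.png",(160,0,560,260),2)
im,R,G,B=rgb(c)
P,mu,a=blob(c,(G-R>20)&(G-B>10),(300,90,360,200),.029,"bar")
v,u=np.nonzero((G-R>15)&(G-B>10)); print(ring(c,(.6034,.119),.048,.01,(G-R>15)&(G-B>10)))
goto((.433,-.203,.16,2))
E
```

```text
t 15.35 p [0.6025 0.057  0.1993] rpy [179.71   0.    88.05] F [-0.3  0.3  1. ] w 0.0624 q [ 0.03  0.44  1.39 -0.    1.31  0.07]
bar 306 mean [0.6029 0.1194] ang 88.0 rect [602.7 119.4] [30.2 11.1] 88.0
(array([0.60305377, 0.11890142]), np.float64(0.04732551011597827), 228)
ROW [0.2, -0.2, 86.0] [-0.2656, -0.1607, 0.0385]
```

View pics/w13.png

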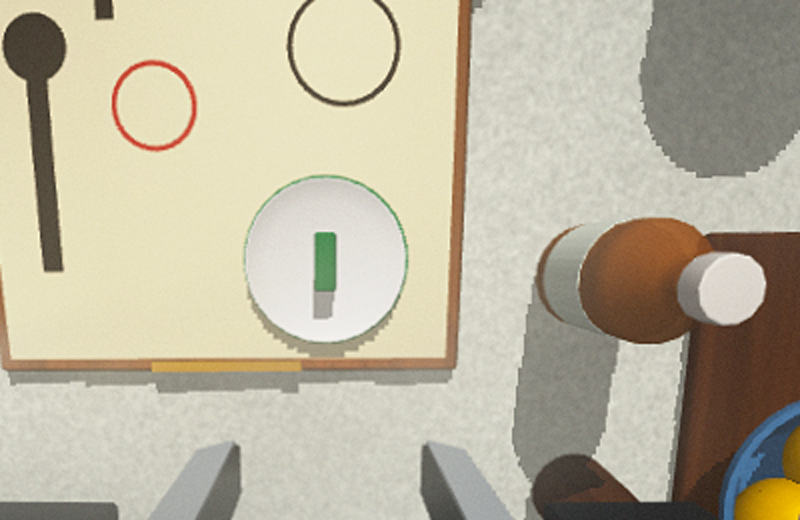

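The green saucer agrees with its ring to about 0.5 mm. Next is the blue cup.

>>> send_rows --pt "0 0 8 -0.03 -0.02 0 0.8" --pt "0 0 16 -0.06 -0.04 0 0.8" --pt "0 0 24 -0.1 -0.06 0 0.8" --pt "0 0 32 -0.14 -0.08 0 0.8" --pt "0 0 40 -0.18 -0.1 0 0.8" --pt "0 0 48 -0.22 -0.13 0 0.8" --pt "0 0 56 -0.265 -0.16 0 0.8" --pt "0 0 64 -0.265 -0.16 0 0.8"

```text
time_s: 16.15
ee_pos: [0.4304, -0.2035, 0.1945]
eef_rot: [-3.14, 0.002, 0.412]
force: [0.1, 1.0, 0.0]
grip_width: 0.0848
```

>>> send_rows --pt "0 0 8 0 0 0 0.8" --pt "0 0 16 0 0 0 0.8" --pt "0 0 22 0 0 0 0.8" --pt "0 0 22 0 0 0 0.8" --pt "0 0 22 0 0 0 0.8"

```text
time_s: 16.65
ee_pos: [0.4329, -0.2005, 0.1949]
eef_rot: [-3.141, 0.002, 0.041]
force: [1.0, 0.2, 0.2]
grip_width: 0.0844
```

```bash
python3 - <<'E'
from h import *
c=grab("wrist");o=st();np.save("w14.npy",c,allow_pickle=True)
save(c,"w14.png",(160,20,480,260),2.4)
E
```

```text
t 16.7 p [ 0.4329 -0.2006  0.1951] rpy [-1.7998e+02  9.0000e-02  2.3600e+00] F [ 0.5 -0.5  0.1] w 0.0845 q [-0.51  0.17  1.76 -0.    1.22  1.02]
```

View pics/w14.png

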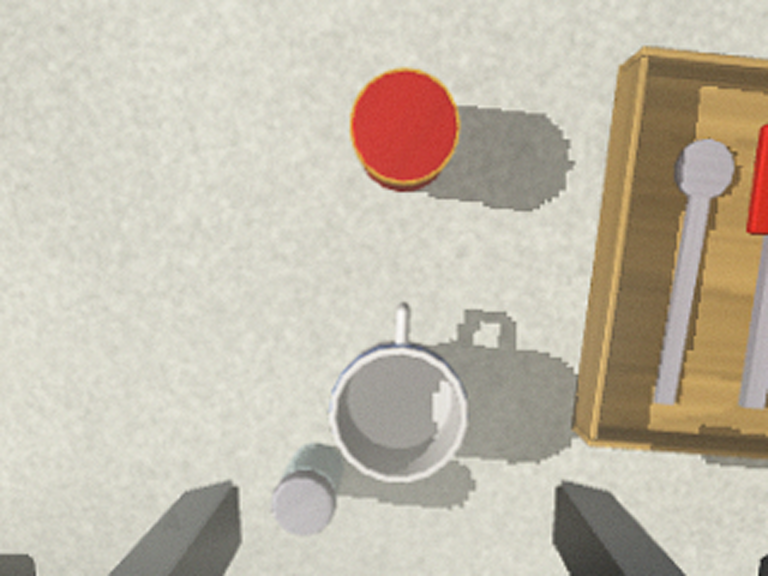

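```bash
python3 - <<'E'
from h import *
c=np.load("w14.npy",allow_pickle=True).item()
k=lambda x,y:(160+x/2.4,20+y/2.4)
ce=plane(c,[k(398,412)],.058)[0]; h1=plane(c,[k(404,306)],.05)[0]; h2=plane(c,[k(402,342)],.05)[0]; s=plane(c,[k(304,502)],.06)[0]
print("cup",ce,"handle",h1,h2,"ang",np.degrees(np.arctan2(h1[1]-ce[1],h1[0]-ce[0])),"salt",s)
# rim by circle fit on blue band / rim bright ring edge
im,R,G,B=rgb(c)
g=cv2.Canny(c["pixels"],60,140); v,u=np.nonzero(g)
for r in(.030,):
    print(ring(c,ce[:2],r,.058,g>0))
T=np.load("top0.npy",allow_pickle=True).item()
goto((ce[0],ce[1],.04,0))
E
```

```text
cup [ 0.43410361 -0.20170875  0.058     ] handle [ 0.47871875 -0.20240586  0.05      ] [ 0.463304   -0.20222398  0.05      ] ang -0.8951809132300428 salt [ 0.39219577 -0.16197672  0.06      ]
(array([ 0.43383577, -0.2016834 ]), np.float64(0.029227667015724976), 386)
ROW [-0.0, 0.1, 2.4] [0.0014, 0.0012, 0.1551]
```

>>> send_rows --pt "0 0 3.4 0.0014 0.0012 0.03 0.68" --pt "0 0 3.4 0.0014 0.0012 0.07 0.68" --pt "0 0 3.4 0.0014 0.0012 0.1 0.68" --pt "0 0 3.4 0.0014 0.0012 0.1 0.68" --pt "0 0 3.4 0.0014 0.0012 0.1 0.68" --force 25

```text
time_s: 17.2
ee_pos: [0.4346, -0.2021, 0.0964]
eef_rot: [3.141, 0.001, -0.02]
force: [-0.2, -0.6, 0.6]
grip_width: 0.0788
```

```bash
python3 - <<'E'
from h import *
c=grab("wrist");o=st()
save(c,"w15.png",(160,60,480,300),2)
goto((.4340,-.2017,.04,-1))
E
```

```text
t 17.25 p [ 0.435  -0.2024  0.0972] rpy [ 1.7994e+02 -4.0000e-02 -1.1700e+00] F [ 0.6 -0.2  1.5] w 0.0794 q [-0.51  0.3   1.85 -0.    0.99  1.08]
ROW [0.1, -0.0, -0.2] [-0.0011, -0.0007, 0.0572]
```

View pics/w15.png

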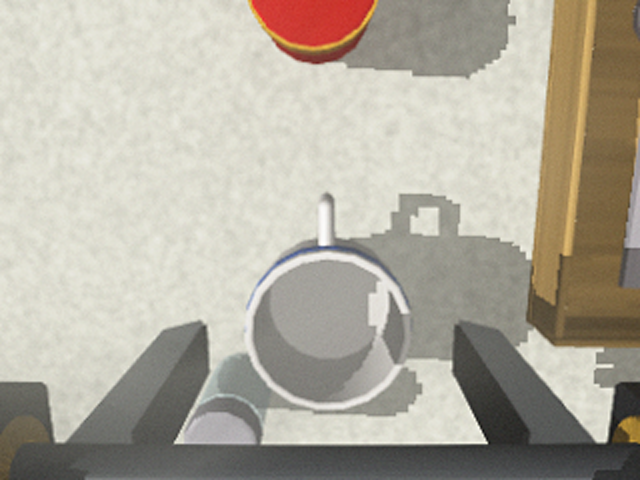

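>>> send_rows --pt "0 0 0 -0.001 -0.0007 0.03 0.68" --pt "0 0 0 -0.001 -0.0007 0.05 0.68" --pt "0 0 0 -0.001 -0.0007 0.057 0.68" --pt "0 0 0 -0.001 -0.0007 0.057 0.68" --pt "0 0 0 -0.001 -0.0007 0.057 0.68"

```text
time_s: 17.75
ee_pos: [0.4341, -0.2018, 0.0402]
eef_rot: [3.14, -0.001, -0.021]
force: [0.6, -1.3, -0.7]
grip_width: 0.0791
```

>>> send_rows --pt "0 0 0 0 0 0 0.3" --pt "0 0 0 0 0 0 0" --pt "0 0 0 0 0 0 -1" --pt "0 0 0 0 0 0 -1" --pt "0 0 0 0 0 0 -1"

```text
time_s: 18.25
ee_pos: [0.4336, -0.2014, 0.0393]
eef_rot: [3.141, -0.0, -0.021]
force: [-0.6, 3.4, 7.2]
grip_width: 0.0596
```

```bash
python3 - <<'E'
from h import *
o=st()
E
```

```text
t 18.25 p [ 0.4336 -0.2014  0.0393] rpy [179.98  -0.    -1.23] F [-0.6  3.4  7.2] w 0.0596 q [-0.51  0.39  1.88 -0.    0.86  1.08]
```

>>> send_rows --pt "0 0 0 0 0 -0.03 -1" --pt "0 0 0 0 0 -0.07 -1" --pt "0 0 0 0 0 -0.11 -1" --pt "0 0 -8 0 -0.01 -0.14 -1" --pt "0 0 -16 0.01 -0.04 -0.15 -1" --pt "0 0 -24 0.03 -0.08 -0.15 -1" --pt "0 0 -32 0.05 -0.12 -0.15 -1" --pt "0 0 -40 0.07 -0.16 -0.15 -1"

```text
time_s: 19.05
ee_pos: [0.5072, -0.0413, 0.1888]
eef_rot: [-3.142, 0.001, 0.682]
force: [0.9, -1.3, -1.9]
grip_width: 0.0601
```

```bash
python3 - <<'E'
from h import *
o=st();goto((.6109,.3489,.15,88.2))
c=grab("wrist");save(c,"w16.png",(160,60,480,300),2)
E
```

```text
t 19.05 p [ 0.5072 -0.0413  0.1888] rpy [-1.800e+02  4.000e-02  3.908e+01] F [ 0.9 -1.3 -1.9] w 0.0601 q [-0.15  0.24  1.68 -0.    1.22  0.74]
ROW [-0.0, 0.0, -49.1] [0.3265, -0.2376, 0.0386]
```

View pics/w16.png

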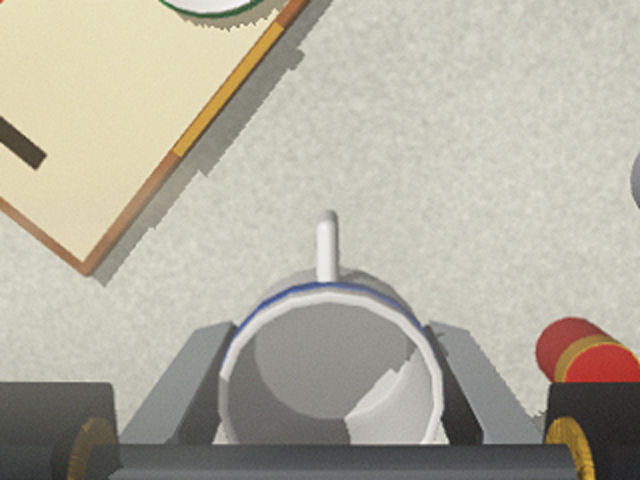

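>>> send_rows --pt "0 0 -7 0.04 -0.03 0 -1" --pt "0 0 -14 0.08 -0.06 0 -1" --pt "0 0 -21 0.12 -0.09 0 -1" --pt "0 0 -28 0.16 -0.12 0 -1" --pt "0 0 -35 0.2 -0.15 0.01 -1" --pt "0 0 -42 0.24 -0.18 0.02 -1" --pt "0 0 -49 0.28 -0.21 0.03 -1" --pt "0 0 -49 0.326 -0.237 0.039 -1"

```text
time_s: 19.9
ee_pos: [0.6099, 0.3416, 0.1499]
eef_rot: [-3.14, 0.001, 1.537]
force: [0.6, -0.1, -1.1]
grip_width: 0.0592
```

>>> send_rows --pt "0 0 0 0 0 0 -1" --pt "0 0 0 0 0 0.02 -1" --pt "0 0 0 0 0 0.04 -1" --pt "0 0 0 0 0 0.05 -1" --pt "0 0 0 0 0 0.05 -1" --pt "0 0 0 0 0 0.05 -1"

```text
time_s: 20.5
ee_pos: [0.6105, 0.3394, 0.1016]
eef_rot: [3.141, -0.0, 1.531]
force: [-0.1, 0.3, -1.5]
grip_width: 0.0599
```

```bash
python3 - <<'E'
from h import *
o=st();goto((.6109,.3489,.0545,88.2))
c=grab("wrist");save(c,"w17.png",(160,60,480,300),2)
S=grab("side");save(S,"s17.png",(270,90,420,200),5)
E
```

```text
t 20.5 p [0.6105 0.3394 0.1016] rpy [ 1.7999e+02 -1.0000e-02  8.7750e+01] F [-0.1  0.3 -1.5] w 0.0599 q [0.45 0.74 1.15 0.   1.25 0.49]
ROW [0.0, -0.0, -0.5] [0.0095, 0.0, 0.0471]
```

View pics/w17.png

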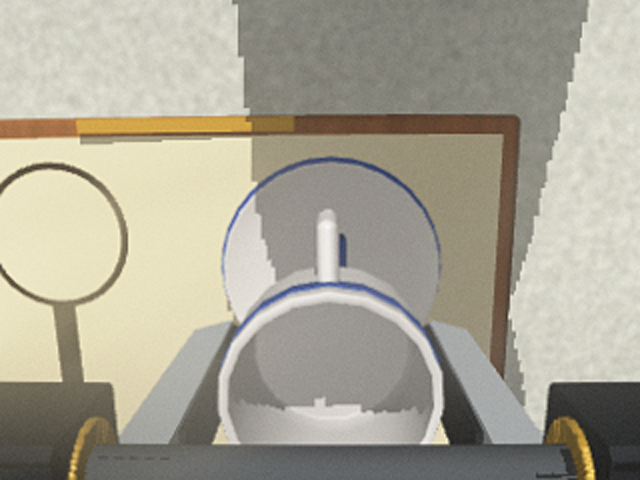

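View pics/s17.png

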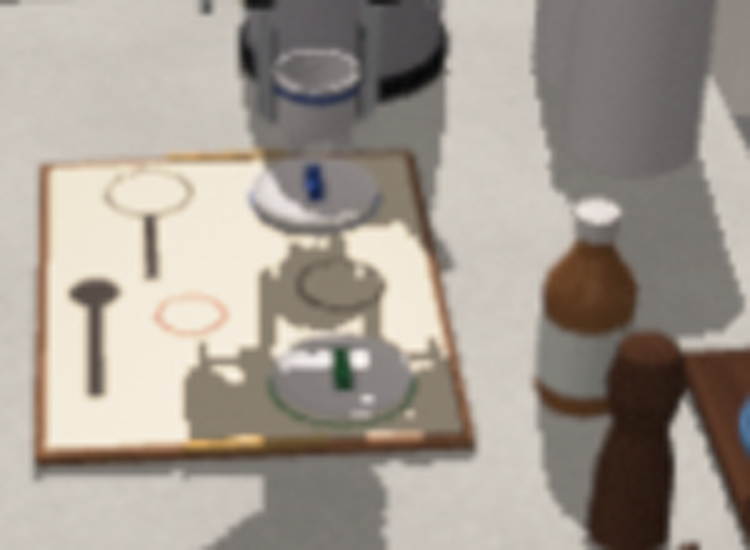

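>>> send_rows --pt "0 0 -0.4 0.006 0.0002 0 -1" --pt "0 0 -0.4 0.0095 0.0002 0.01 -1" --pt "0 0 -0.4 0.0095 0.0002 0.022 -1" --pt "0 0 -0.4 0.0095 0.0002 0.022 -1" --pt "0 0 -0.4 0.0095 0.0002 0.022 -1" --pt "0 0 -0.4 0.0095 0.0002 0.022 -1"

```text
time_s: 21.2
ee_pos: [0.6109, 0.3489, 0.0789]
eef_rot: [-3.141, 0.0, 1.539]
force: [-0.3, -0.2, -1.6]
grip_width: 0.0596
```

```bash
python3 - <<'E'
from h import *
o=st();goto((.6109,.3489,.0545,88.2))
c=grab("wrist");save(c,"w18.png",(160,60,480,300),2)
E
```

```text
t 21.2 p [0.6109 0.3489 0.0789] rpy [-179.98    0.     88.16] F [-0.3 -0.2 -1.6] w 0.0596 q [0.47 0.78 1.15 0.   1.22 0.5 ]
ROW [-0.0, 0.0, -0.0] [-0.0, 0.0001, 0.0244]
```

View pics/w18.png

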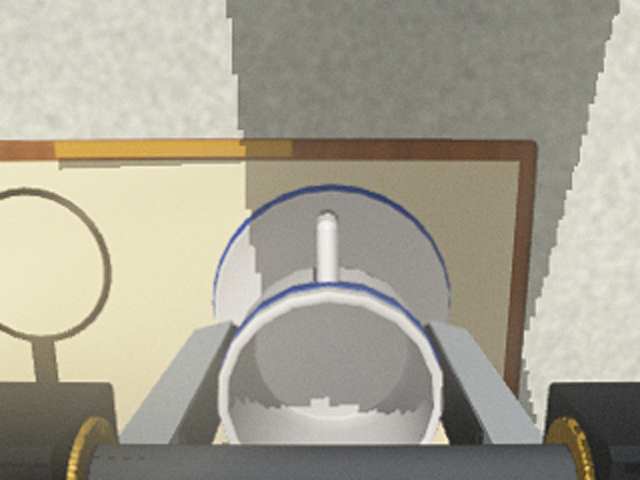

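>>> send_rows --pt "0 0 0 0 0 0.008 -1" --pt "0 0 0 0 0 0.014 -1" --pt "0 0 0 0 0 0.02 -1" --pt "0 0 0 0 0 0.0235 -1" --pt "0 0 0 0 0 0.0235 -1" --pt "0 0 0 0 0 0.0235 -1"

```text
time_s: 21.85
ee_pos: [0.6107, 0.349, 0.0551]
eef_rot: [-3.141, 0.0, 1.539]
force: [-0.8, -0.0, -1.9]
grip_width: 0.0597
```

```bash
python3 - <<'E'
from h import *
o=st();goto((.6109,.3489,.0545,88.2))
c=grab("wrist");save(c,"w19.png",(160,60,480,300),2)
E
```

```text
t 21.85 p [0.6107 0.349  0.0551] rpy [-1.7997e+02  2.0000e-02  8.8170e+01] F [-0.8 -0.  -1.9] w 0.0597 q [0.47 0.8  1.16 0.   1.18 0.5 ]
ROW [-0.0, 0.0, -0.0] [-0.0001, 0.0002, 0.0006]
```

View pics/w19.png

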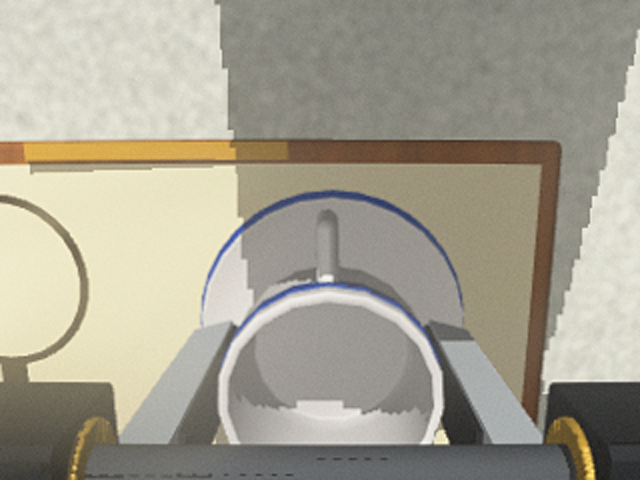

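>>> send_rows --pt "0 0 0 0 0 0.001 -1" --pt "0 0 0 0 0 0.002 -1" --pt "0 0 0 0 0 0.002 -1" --pt "0 0 0 0 0 0.002 -1"

```text
time_s: 22.3
ee_pos: [0.6108, 0.3491, 0.0544]
eef_rot: [3.142, -0.0, 1.539]
force: [-4.1, -1.3, 7.7]
grip_width: 0.0596
```

Contact came at TCP z 0.0544, and 0.0543 was expected for a seated cup. Releasing.

>>> send_rows --pt "0 0 0 0 0 -0.001 -1" --pt "0 0 0 0 0 -0.001 0.5" --pt "0 0 0 0 0 -0.001 0.6" --pt "0 0 0 0 0 -0.001 0.6" --pt "0 0 0 0 0 -0.03 0.6" --pt "0 0 0 0 0 -0.07 0.6" --pt "0 0 0 -0.03 0 -0.12 0.6" --pt "0 0 0 -0.07 0 -0.15 0.3"

```text
time_s: 23.1
ee_pos: [0.6086, 0.2857, 0.2007]
eef_rot: [3.14, -0.001, 1.541]
force: [0.9, -0.6, -0.2]
grip_width: 0.0704
```

```bash
python3 - <<'E'
from h import *
c=grab("wrist");o=st()
save(c,"w20.png",(160,0,480,260),2.4)
S=grab("side");save(S,"s20.png",(270,90,420,200),5)
E
```

```text
t 23.15 p [0.6106 0.2802 0.2065] rpy [ 1.7956e+02 -1.2000e-01  8.8070e+01] F [ 0.8 -5.7  4.5] w 0.0665 q [ 0.38  0.59  1.15 -0.    1.39  0.41]
```

View pics/w20.png

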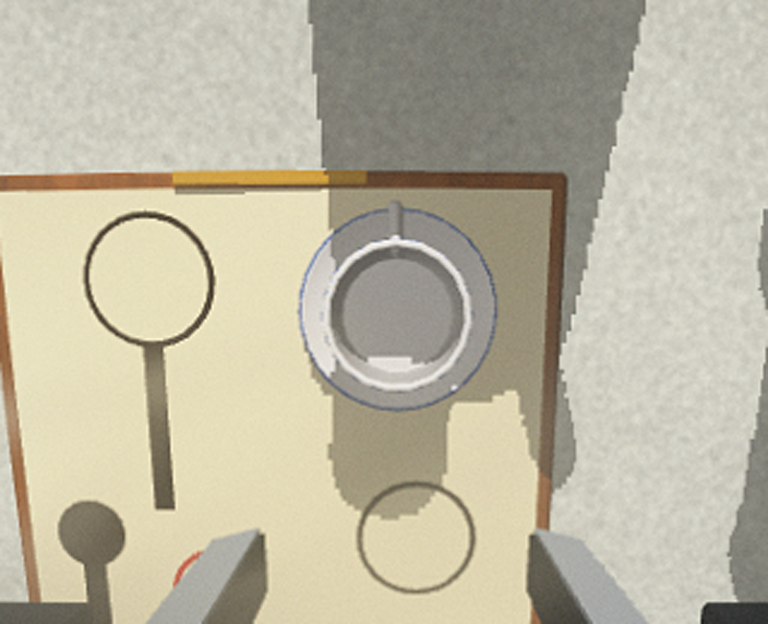

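View pics/s20.png

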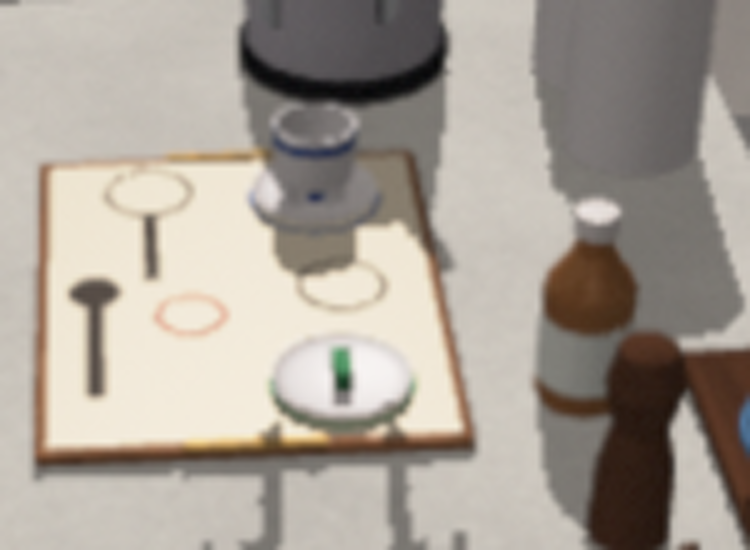

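The cup is down over the bar: the side view shows the bar end inside the slot at (333,129). Next is the tin.

```bash
python3 - <<'E'
from h import *
st();goto((.5513,-.1988,.2,60))
E
```

```text
t 23.2 p [0.6105 0.2821 0.2041] rpy [ 1.796e+02 -1.400e-01  8.800e+01] F [-0.2 -0.2 -0.4] w 0.0631 q [ 0.38  0.59  1.15 -0.    1.39  0.41]
ROW [0.4, -0.2, 28.0] [-0.4827, -0.0424, 0.0026]
```

>>> send_rows --pt "0 0 7 -0.16 -0.014 0 0.5" --pt "0 0 7 -0.16 -0.014 0 0.5" --pt "0 0 14 -0.32 -0.028 0 0.5" --pt "0 0 14 -0.32 -0.028 0 0.5" --pt "0 0 14 -0.32 -0.028 0 0.5" --pt "0 0 28 -0.483 -0.042 0 0.5" --pt "0 0 28 -0.483 -0.042 0 0.5" --pt "0 0 28 -0.483 -0.042 0 0.5"

```text
time_s: 24.0
ee_pos: [0.5608, -0.1138, 0.1979]
eef_rot: [-3.141, 0.001, 1.047]
force: [0.6, -0.1, 0.1]
grip_width: 0.0709
```

>>> send_rows --pt "0 0 0 -0.15 0 0 0.5" --pt "0 0 0 -0.15 0 0 0.5" --pt "0 0 0 -0.15 0 0 0.5"

```text
time_s: 24.3
ee_pos: [0.4855, -0.2436, 0.1978]
eef_rot: [-3.14, 0.0, 1.05]
force: [0.8, -0.1, -0.2]
grip_width: 0.0704
```

```bash
python3 - <<'E'
from h import *
st();goto((.5513,-.1988,.18,60))
c=grab("wrist");save(c,"w21.png")
E
```

```text
t 24.3 p [ 0.4855 -0.2436  0.1978] rpy [-1.7993e+02  3.0000e-02  6.0180e+01] F [ 0.8 -0.1 -0.2] w 0.0704 q [-0.53  0.31  1.57 -0.    1.26 -0.01]
ROW [-0.1, 0.0, 0.2] [0.0716, 0.0348, 0.0178]
```

View pics/w21.png

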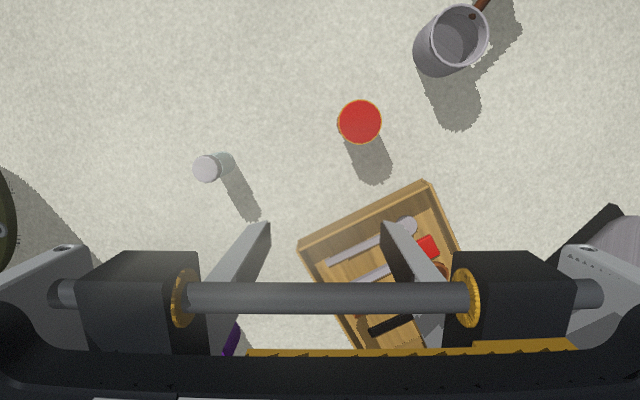

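The tin is at (360,122), unmoved. The cezve is at (460,36).

```bash
python3 - <<'E'
from h import *
c=grab("wrist"); o=st();im,R,G,B=rgb(c)
P,mu,a=blob(c,(R-G>80),(330,90,390,155),.05,"tin")
hull=cv2.convexHull((P*1000).astype(np.float32))[:,0]/1000; ce,r=circ(hull);print(ce,r)
goto((ce[0],ce[1],.12,60))
E
```

```text
t 24.4 p [ 0.4843 -0.2462  0.1979] rpy [-1.7994e+02  7.0000e-02  5.9880e+01] F [-0.5  1.2  0.9] w 0.0709 q [-0.54  0.31  1.57 -0.    1.26 -0.01]
tin 1431 mean [ 0.5516 -0.1986] ang 53.9 rect [ 551.8 -198.7] [42.3 41.6] 60.5
[ 0.55163986 -0.19878446] 0.021164205597563417
ROW [-0.1, 0.1, -0.1] [0.0749, 0.0345, 0.0778]
```

>>> send_rows --pt "0 0 0 0.04 0.018 0 0.5" --pt "0 0 0 0.075 0.0345 0 0.5" --pt "0 0 0 0.075 0.0345 0.05 0.5" --pt "0 0 0 0.075 0.0345 0.08 0.5" --pt "0 0 0 0.075 0.0345 0.08 0.5" --pt "0 0 0 0.075 0.0345 0.08 0.5"

```text
time_s: 25.0
ee_pos: [0.5543, -0.1941, 0.119]
eef_rot: [-3.141, 0.0, 1.05]
force: [0.7, -0.2, 1.3]
grip_width: 0.0704
```

```bash
python3 - <<'E'
from h import *
st();goto((.5516,-.1988,.030,60))
E
```

```text
t 25.0 p [ 0.5543 -0.1941  0.119 ] rpy [-1.7997e+02  2.0000e-02  6.0190e+01] F [ 0.7 -0.2  1.3] w 0.0704 q [-0.4   0.49  1.52 -0.    1.14  0.12]
ROW [-0.0, 0.0, 0.2] [-0.0054, 0.0, 0.089]
```

>>> send_rows --pt "0 0 0 -0.0054 0 0.03 0.5" --pt "0 0 0 -0.0054 0 0.065 0.5" --pt "0 0 0 -0.0054 0 0.089 0.5" --pt "0 0 0 -0.0054 0 0.089 0.5" --pt "0 0 0 -0.0054 0 0.089 0.5" --pt "0 0 0 -0.0054 0 0.089 0.5" --force 20

```text
time_s: 25.6
ee_pos: [0.5524, -0.1996, 0.0319]
eef_rot: [3.138, 0.0, 1.05]
force: [0.8, -0.5, 1.1]
grip_width: 0.0705
```

```bash
python3 - <<'E'
from h import *
st();goto((.5516,-.1988,.030,60))
E
```

```text
t 25.6 p [ 0.5524 -0.1996  0.0319] rpy [179.82   0.    60.16] F [ 0.8 -0.5  1.1] w 0.0705 q [-0.41  0.6   1.57 -0.    0.96  0.11]
ROW [0.2, 0.0, 0.2] [0.0003, -0.0011, 0.0019]
```

>>> send_rows --pt "0 0 0 0 -0.001 0.001 0.2" --pt "0 0 0 0 -0.001 0.001 0" --pt "0 0 0 0 -0.001 0.001 -1" --pt "0 0 0 0 -0.001 0.001 -1" --pt "0 0 0 0 -0.001 0.001 -1" --pt "0 0 0 0 -0.001 0.001 -1"

```text
time_s: 26.2
ee_pos: [0.5504, -0.1987, 0.0287]
eef_rot: [3.142, 0.0, 1.05]
force: [-0.7, 0.3, 4.9]
grip_width: 0.044
```

```bash
python3 - <<'E'
from h import *
st();goto((.5109,.2068,.15,60))
E
```

```text
t 26.2 p [ 0.5504 -0.1987  0.0287] rpy [1.800e+02 3.000e-02 6.017e+01] F [-0.7  0.3  4.9] w 0.044 q [-0.41  0.6   1.58 -0.    0.96  0.11]
ROW [0.0, 0.0, 0.2] [0.332, -0.236, -0.1215]
```

>>> send_rows --pt "0 0 0 0 0 -0.03 -1" --pt "0 0 0 0 0 -0.07 -1" --pt "0 0 0 0.02 -0.014 -0.11 -1" --pt "0 0 0 0.06 -0.042 -0.13 -1" --pt "0 0 0 0.1 -0.071 -0.13 -1" --pt "0 0 0 0.14 -0.1 -0.13 -1" --pt "0 0 0 0.18 -0.128 -0.13 -1" --pt "0 0 0 0.22 -0.156 -0.13 -1"

```text
time_s: 27.0
ee_pos: [0.5237, 0.0718, 0.1582]
eef_rot: [-3.141, 0.001, 1.05]
force: [1.7, 0.7, -2.0]
grip_width: 0.044
```

>>> send_rows --pt "0 0 0 0.04 -0.028 0 -1" --pt "0 0 0 0.08 -0.056 0 -1" --pt "0 0 0 0.112 -0.08 0.02 -1" --pt "0 0 0 0.112 -0.08 0.05 -1" --pt "0 0 0 0.112 -0.08 0.05 -1" --pt "0 0 0 0.112 -0.08 0.05 -1"

```text
time_s: 27.6
ee_pos: [0.5107, 0.2064, 0.1085]
eef_rot: [-3.14, 0.001, 1.05]
force: [0.2, -0.2, -0.7]
grip_width: 0.0439
```

```bash
python3 - <<'E'
from h import *
st();goto((.5107,.2064,.0395,60))
c=grab("wrist");save(c,"w22.png",(160,60,480,300),2)
E
```

```text
t 27.6 p [0.5107 0.2064 0.1085] rpy [-1.7994e+02  8.0000e-02  6.0150e+01] F [ 0.2 -0.2 -0.7] w 0.0439 q [ 0.32  0.43  1.64 -0.    1.08  0.84]
ROW [-0.1, 0.1, 0.1] [0.0001, 0.0, 0.069]
```

View pics/w22.png

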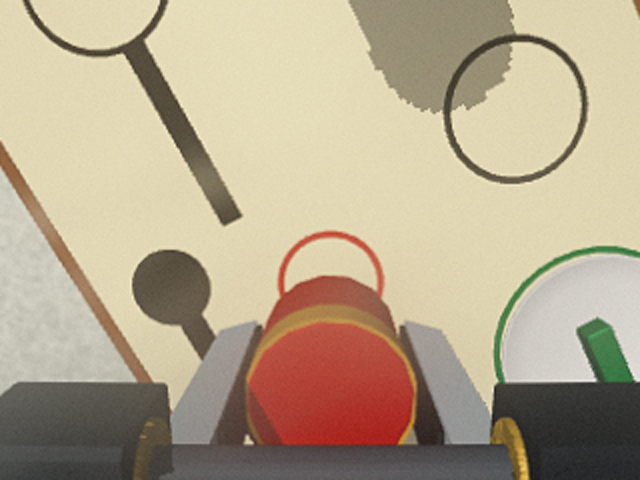

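>>> send_rows --pt "0 0 0 0 0 0.03 -1" --pt "0 0 0 0 0 0.055 -1" --pt "0 0 0 0 0 0.065 -1" --pt "0 0 0 0 0 0.065 -1" --pt "0 0 0 0 0 0.065 -1"

```text
time_s: 28.15
ee_pos: [0.5116, 0.2067, 0.0448]
eef_rot: [3.141, -0.001, 1.05]
force: [0.2, -0.4, -1.8]
grip_width: 0.0437
```

```bash
python3 - <<'E'
from h import *
st();goto((.5107,.2064,.0387,60))
c=grab("wrist");save(c,"w23.png",(230,120,420,250),4)
E
```

```text
t 28.15 p [0.5116 0.2067 0.0448] rpy [ 1.7995e+02 -5.0000e-02  6.0130e+01] F [ 0.2 -0.4 -1.8] w 0.0437 q [ 0.32  0.52  1.67 -0.    0.95  0.84]
ROW [0.0, -0.1, 0.1] [-0.0007, -0.0006, 0.0061]
```

View pics/w23.png

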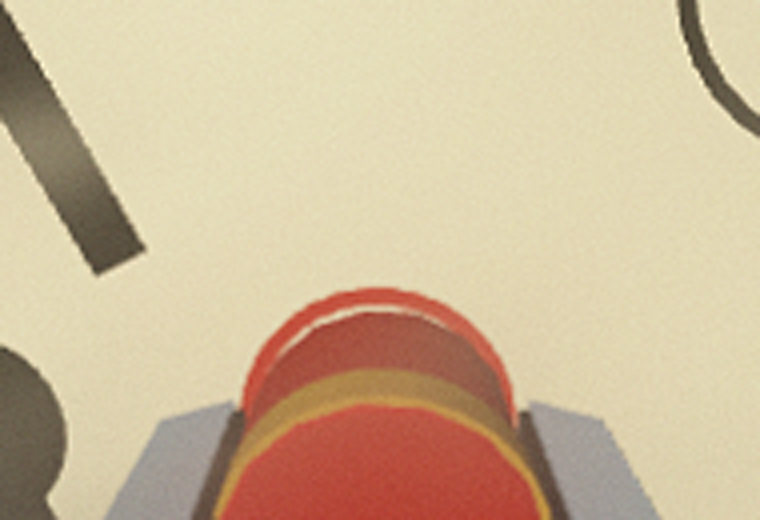

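>>> send_rows --pt "0 0 0 -0.0003 -0.0004 0.003 -1" --pt "0 0 0 -0.0003 -0.0004 0.006 -1" --pt "0 0 0 -0.0003 -0.0004 0.006 -1" --pt "0 0 0 -0.0003 -0.0004 0.006 -1"

```text
time_s: 28.6
ee_pos: [0.5107, 0.2069, 0.0382]
eef_rot: [3.141, -0.001, 1.05]
force: [-1.2, 0.0, 6.5]
grip_width: 0.0439
```

```bash
python3 - <<'E'
from h import *
st();goto((.5107,.2064,.0387,60))
c=grab("wrist");save(c,"w24.png",(230,120,420,250),4)
E
```

```text
t 28.6 p [0.5107 0.2069 0.0382] rpy [ 1.7997e+02 -4.0000e-02  6.0170e+01] F [-1.2  0.   6.5] w 0.0439 q [ 0.32  0.53  1.68 -0.    0.94  0.84]
ROW [0.0, -0.0, 0.2] [-0.0005, 0.0003, -0.0005]
```

View pics/w24.png

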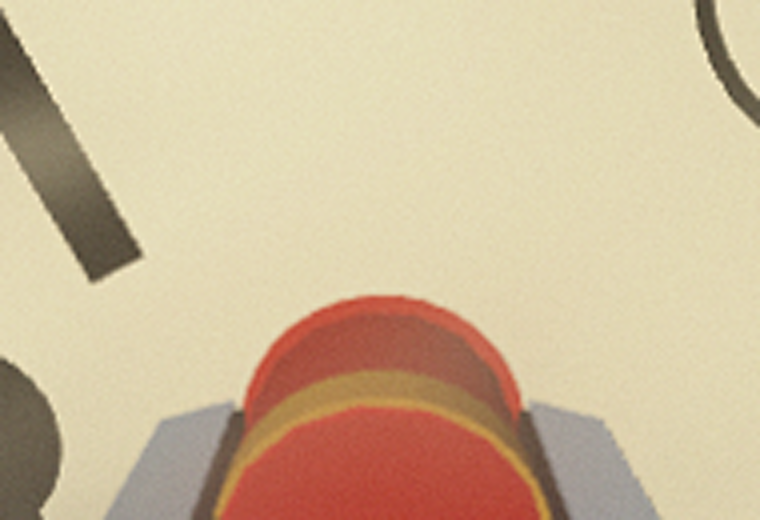

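Down and well placed in its ring. Releasing.

>>> send_rows --pt "0 0 0 0 0 -0.0005 -1" --pt "0 0 0 0 0 -0.0005 0.3" --pt "0 0 0 0 0 -0.0005 0.3" --pt "0 0 0 0 0 -0.0005 0.3" --pt "0 0 0 0 0 -0.03 0.3" --pt "0 0 0 0 0 -0.07 0.3" --pt "0 0 0 -0.03 0 -0.12 0.3" --pt "0 0 0 -0.06 0 -0.16 0.8"

```text
time_s: 29.45
ee_pos: [0.4823, 0.1587, 0.1921]
eef_rot: [-3.141, 0.001, 1.051]
force: [0.6, -0.7, 1.3]
grip_width: 0.0661
```

```bash
python3 - <<'E'
from h import *
c=grab("wrist");st()
save(c,"w25.png",(160,0,480,260),2.4)
W=grab("top");save(W,"t25.png",(280,120,440,260),5)
goto((.671,-.176,.22,204))
E
```

```text
t 29.5 p [0.4828 0.1564 0.1987] rpy [179.68  -0.25  60.16] F [ 0.9 -1.1  7.8] w 0.0702 q [ 0.24  0.22  1.68 -0.    1.23  0.76]
ROW [0.5, 0.3, -143.9] [-0.1956, 0.3289, -0.0232]
```

View pics/w25.png

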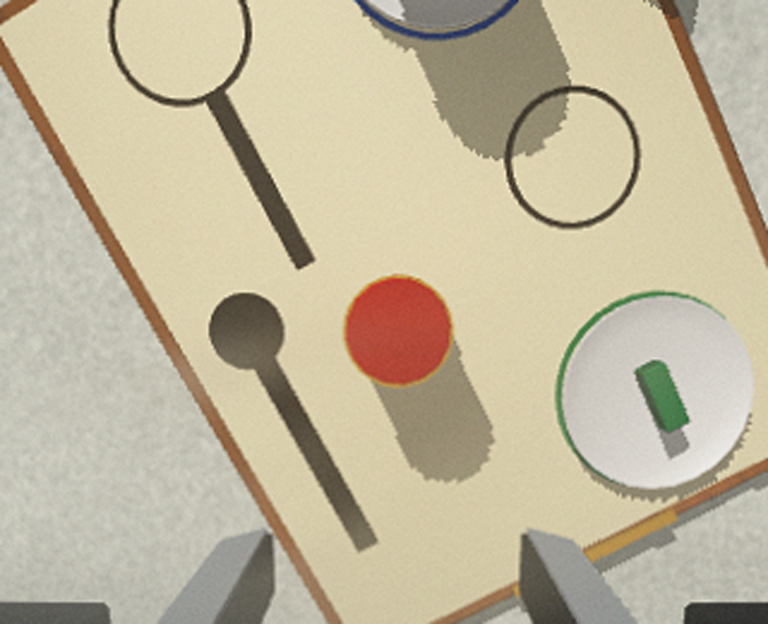

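View pics/t25.png

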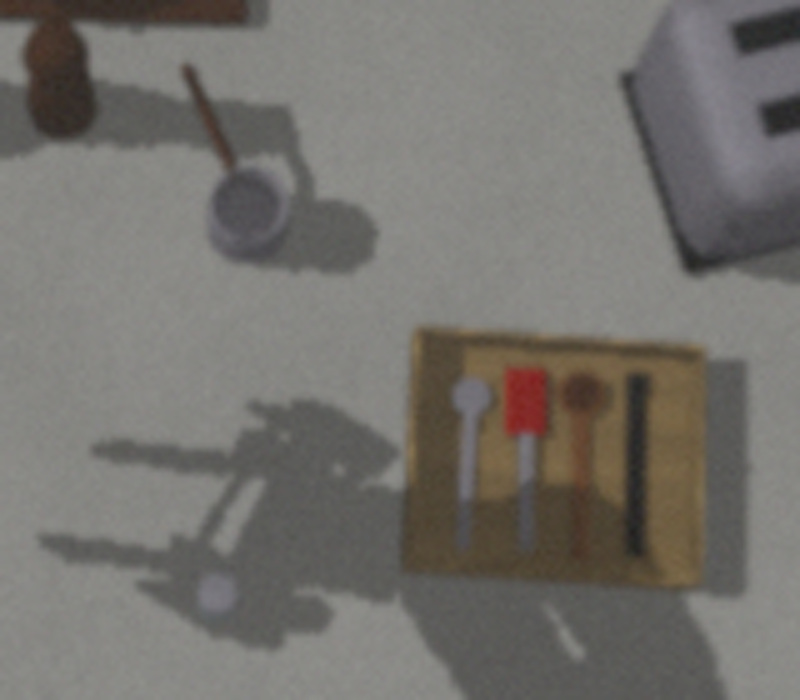

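The tin is in its ring at (326,137), and the cezve and salt shaker are unmoved. I'll go take a close look at the cezve.

```bash
python3 - <<'E'
from h import *
st();goto((.67,-.25,.24,90))
E
```

```text
t 29.55 p [0.4836 0.1576 0.196 ] rpy [179.68  -0.28  60.09] F [ 0.7 -0.1 -0.4] w 0.0739 q [ 0.24  0.23  1.68 -0.    1.23  0.77]
ROW [0.4, -0.2, -29.9] [-0.2602, 0.365, -0.0433]
```

>>> send_rows --pt "0 0 0 -0.1 0.14 -0.04 1" --pt "0 0 0 -0.1 0.14 -0.04 1" --pt "0 0 0 -0.1 0.14 -0.04 1" --pt "0 0 -15 -0.2 0.28 -0.04 1" --pt "0 0 -15 -0.2 0.28 -0.04 1" --pt "0 0 -15 -0.2 0.28 -0.04 1" --pt "0 0 -30 -0.26 0.365 -0.04 1" --pt "0 0 -30 -0.26 0.365 -0.04 1"

```text
time_s: 30.35
ee_pos: [0.648, -0.2008, 0.2292]
eef_rot: [-3.14, -0.0, 1.579]
force: [0.4, 0.1, 1.0]
grip_width: 0.0942
```

>>> send_rows --pt "0 0 0 -0.05 0 0 1" --pt "0 0 0 -0.05 0 0 1" --pt "0 0 0 -0.05 0 0 1"

```text
time_s: 30.65
ee_pos: [0.6473, -0.2497, 0.2286]
eef_rot: [-3.139, -0.001, 1.572]
force: [0.5, -0.2, 0.6]
grip_width: 0.0941
```

```bash
python3 - <<'E'
from h import *
c=grab("wrist");st();np.save("w26.npy",c,allow_pickle=True)
save(c,"w26.png")
E
```

```text
t 30.7 p [ 0.6475 -0.2485  0.2291] rpy [-1.799e+02 -3.000e-02  9.015e+01] F [-0.4  1.   0.7] w 0.0938 q [-0.42  0.63  1.03 -0.    1.48 -0.42]
```

View pics/w26.png

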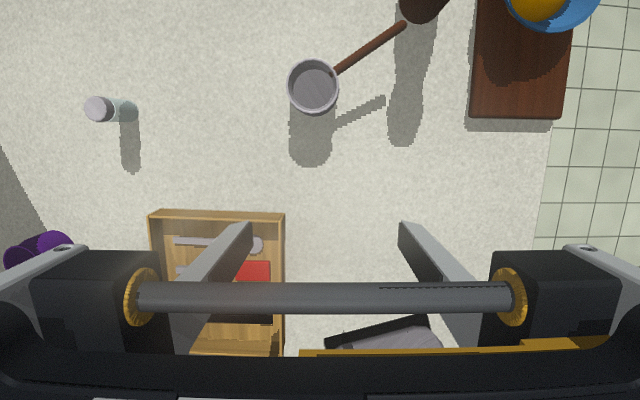

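```bash
python3 - <<'E'
from h import *
c=np.load("w26.npy",allow_pickle=True).item(); im,R,G,B=rgb(c)
print(plane(c,[(313,86)],.058).round(4))
for z in (.05,.055,.06): blob(c,(R-B>20)&(R<140),(334,18,405,80),z,"handle")
save(c,"w26a.png",(270,10,430,130),5)
T=grab("top");print(plane(T,[(280+246/5,120+205/5)],.058)); save(T,"t26.png",(280,100,440,240),5)
E
```

```text
[[ 0.6338 -0.1405  0.058 ]]
handle 610 mean [ 0.6941 -0.0977] ang 33.8 rect [693.9 -98.4] [88.7  8.8] 34.3
handle 610 mean [ 0.6934 -0.0989] ang 33.8 rect [693.2 -99.6] [87.4  8.7] 34.3
handle 610 mean [ 0.6927 -0.1002] ang 33.8 rect [ 692.5 -100.8] [86.1  8.5] 34.3
[[ 0.67059667 -0.1738183   0.058     ]]
```

View pics/w26a.png

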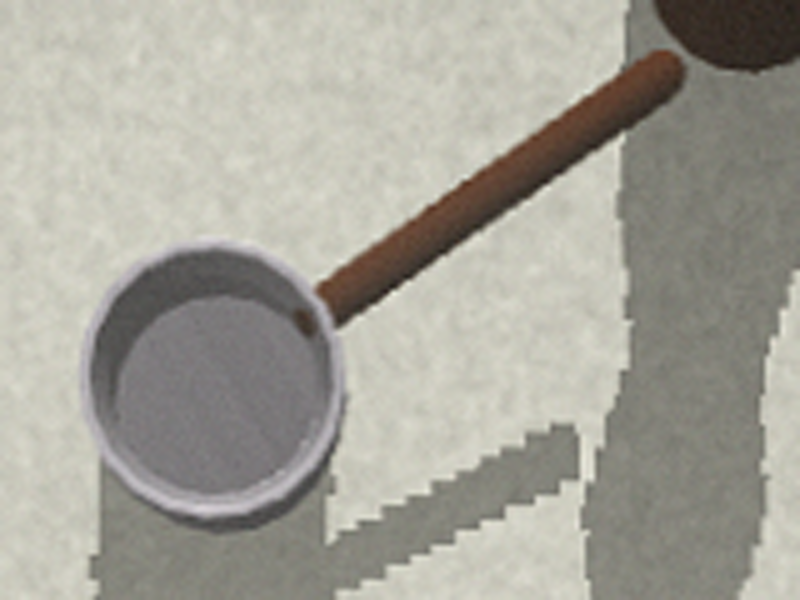

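View pics/t26.png

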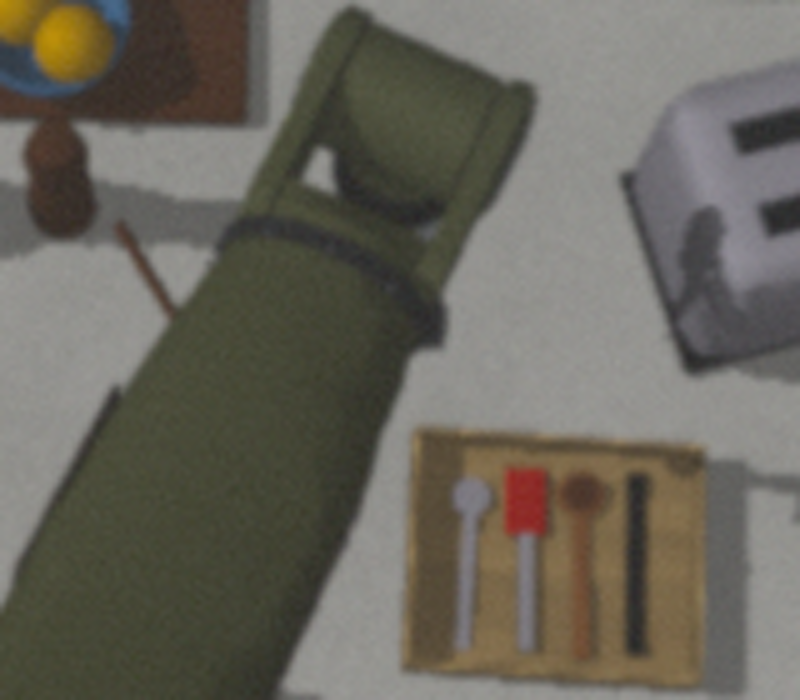

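The cezve has been knocked aside. It now stands upright at (313,86), with its handle at about 34° and the end clear of the mill. I'll re-measure now that it has settled.

```bash
python3 - <<'E'
from h import *
c=grab("wrist"); im,R,G,B=rgb(c);st()
blob(c,(R-B>20)&(R<140),(334,18,405,80),.055,"handle")
g=cv2.Canny(c["pixels"],50,120)
print(ring(c,(.634,-.1405),.027,.058,g>0)); print(ring(c,(.634,-.1405),.030,.058,g>0))
# line from handle
P,mu,a=blob(c,(R-B>20)&(R<140),(334,18,405,80),.055)
print("handle line dist of centre", np.cross([np.cos(np.radians(a)),np.sin(np.radians(a))],np.array([.634,-.1405])-mu))
goto((.634,-.1405,.15,204))
E
```

```text
t 30.8 p [ 0.6477 -0.2476  0.23  ] rpy [-179.95   -0.     90.24] F [ 0.5 -0.4 -0.1] w 0.0939 q [-0.42  0.63  1.03 -0.    1.48 -0.42]
handle 611 mean [ 0.6935 -0.099 ] ang 33.8 rect [693.1 -99.5] [87.5  8.1] 33.9
(array([ 0.63344673, -0.14177184]), np.float64(0.027372960082050042), 308)
(array([ 0.63488974, -0.14206737]), np.float64(0.02865350687071983), 240)
handle line dist of centre -0.0014093708559520038
ROW [-0.0, -0.0, -113.8] [0.1072, -0.0132, 0.08]<stdin>:8: DeprecationWarning: Arrays of 2-dimensional vectors are deprecated. Use arrays of 3-dimensional vectors instead. (deprecated in NumPy 2.0)
```

>>> send_rows --pt "0 0 -8 0.01 0 0 1" --pt "0 0 -16 0.03 -0.004 0 1" --pt "0 0 -24 0.05 -0.007 0 1" --pt "0 0 -32 0.07 -0.01 0 1" --pt "0 0 -40 0.09 -0.012 0 1" --pt "0 0 -48 0.107 -0.013 0 1" --pt "0 0 -56 0.107 -0.013 0.01 1" --pt "0 0 -64 0.107 -0.013 0.02 1"

```text
time_s: 31.6
ee_pos: [0.6344, -0.1399, 0.2106]
eef_rot: [-3.141, 0.001, 2.699]
force: [0.0, -0.0, 1.0]
grip_width: 0.094
```

>>> send_rows --pt "0 0 -8 0 0 0.01 1" --pt "0 0 -16 0 0 0.02 1" --pt "0 0 -24 0 0 0.03 1" --pt "0 0 -32 0 0 0.04 1" --pt "0 0 -40 0 0 0.05 1" --pt "0 0 -48 0 0 0.06 1" --pt "0 0 -50 0 0 0.06 1" --pt "0 0 -50 0 0 0.06 1"

```text
time_s: 32.4
ee_pos: [0.6342, -0.1407, 0.1502]
eef_rot: [3.141, -0.001, -2.718]
force: [-0.6, -0.2, 0.3]
grip_width: 0.0941
```

```bash
python3 - <<'E'
from h import *
c=grab("wrist"); st(); save(c,"w27.png",(160,60,480,300),2.4); np.save("w27.npy",c,allow_pickle=True)
goto((.6336,-.1412,.12,204))
E
```

```text
t 32.45 p [ 0.6343 -0.141   0.1505] rpy [-1.7999e+02 -2.0000e-02 -1.5582e+02] F [-0.2  0.4  1. ] w 0.0938 q [-0.27  0.58  1.29 -0.    1.27 -2.27]
ROW [-0.0, -0.0, 0.2] [0.0007, 0.0001, 0.0305]
```

View pics/w27.png

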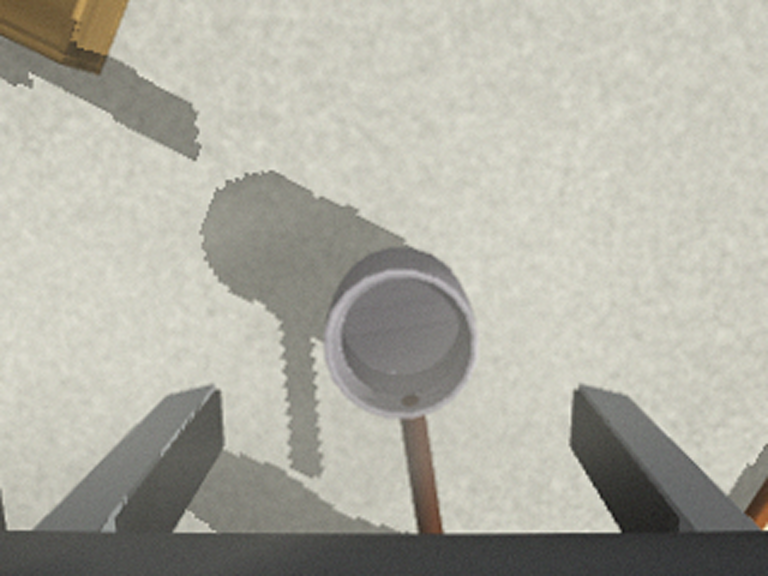

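```bash
python3 - <<'E'
from h import *
c=np.load("w27.npy",allow_pickle=True).item()
p=plane(c,[(160+400.5/2.4,60+343/2.4)],.058)[0]; print(p)
h=plane(c,[(160+410/2.4,60+417/2.4),(160+430/2.4,60+533/2.4)],.054); print(h, np.degrees(np.arctan2(*(h[1]-h[0])[[1,0]])),np.degrees(np.arctan2(*(h[1]-p)[[1,0]])))
goto((.6338,-.1407,.12,204),(.6338,-.1407,.027,204))
E
```

```text
[ 0.63193367 -0.14014358  0.058     ]
[[ 0.65813204 -0.12423751  0.054     ]
 [ 0.69989142 -0.09629484  0.054     ]] 33.787879578306764 32.83153498381232
ROW [-0.0, -0.0, 0.2] [0.0003, 0.0004, 0.0305]
ROW [-0.0, -0.0, 0.2] [0.0003, 0.0005, 0.1235]
```

>>> send_rows --pt "0 0 0 0.0008 0.0004 0.04 0.8" --pt "0 0 0 0.0008 0.0004 0.08 0.8" --pt "0 0 0 0.0008 0.0004 0.11 0.8" --pt "0 0 0 0.0008 0.0004 0.123 0.8" --pt "0 0 0 0.0008 0.0004 0.123 0.8" --pt "0 0 0 0.0008 0.0004 0.123 0.8" --force 30

```text
time_s: 33.05
ee_pos: [0.634, -0.142, 0.0288]
eef_rot: [-3.14, 0.001, -2.72]
force: [0.9, 0.1, -0.6]
grip_width: 0.0843
```

>>> send_rows --pt "0 0 0 0 0 0 0.8" --pt "0 0 0 0 0 0 0.3" --pt "0 0 0 0 0 0 -1" --pt "0 0 0 0 0 0 -1" --pt "0 0 0 0 0 0 -1" --pt "0 0 0 0 0 0 -1"

```text
time_s: 33.65
ee_pos: [0.6332, -0.1417, 0.0274]
eef_rot: [3.141, -0.001, -2.72]
force: [-3.2, 3.3, 5.6]
grip_width: 0.0594
```

```bash
python3 - <<'E'
from h import *
c=grab("wrist"); st(); save(c,"w28.png",(160,60,480,300),2)
E
```

```text
t 33.7 p [ 0.6332 -0.1417  0.0274] rpy [ 1.7998e+02 -3.0000e-02 -1.5583e+02] F [-3.1  2.7  4.9] w 0.0595 q [-0.28  0.72  1.37 -0.    1.05 -2.27]
```

View pics/w28.png

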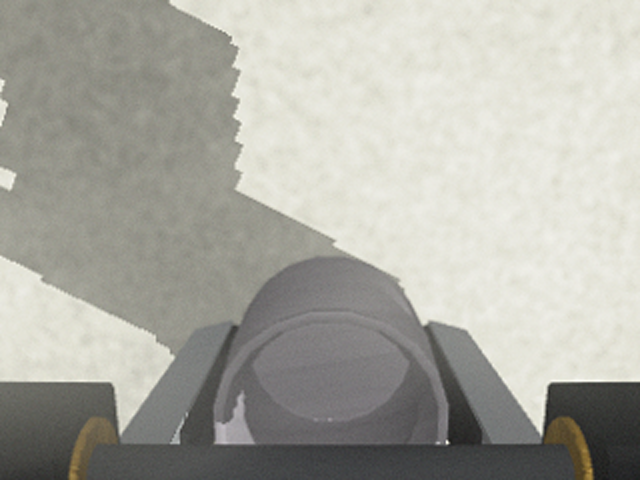

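>>> send_rows --pt "0 0 0 0 0 -0.03 -1" --pt "0 0 0 0 0 -0.07 -1" --pt "0 0 0 0.01 0 -0.11 -1" --pt "0 0 4 0.03 0 -0.15 -1" --pt "0 0 12 0.06 0.01 -0.18 -1" --pt "0 0 20 0.09 0.03 -0.19 -1" --pt "0 0 28 0.11 0.06 -0.19 -1" --pt "0 0 36 0.12 0.1 -0.19 -1"

```text
time_s: 34.5
ee_pos: [0.4812, -0.1003, 0.217]
eef_rot: [-3.141, -0.0, 2.927]
force: [0.2, 0.2, -2.6]
grip_width: 0.059
```

```bash
python3 - <<'E'
from h import *
st();goto((.48,.25,.2,115),(.4912,.367,.2,78.5))
c=grab("wrist"); save(c,"w29.png",(160,60,480,300),2)
E
```

```text
t 34.5 p [ 0.4812 -0.1003  0.217 ] rpy [-1.7995e+02 -2.0000e-02  1.6771e+02] F [ 0.2  0.2 -2.6] w 0.059 q [-0.28  0.18  1.69 -0.    1.27 -1.64]
ROW [-0.1, -0.0, 52.7] [0.0758, 0.3421, 0.0167]
ROW [-0.1, 0.0, 89.2] [0.0897, 0.4588, 0.0167]
```

View pics/w29.png

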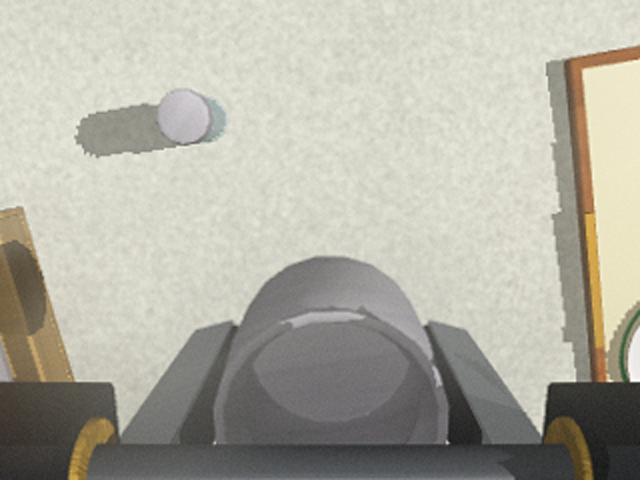

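>>> send_rows --pt "0 0 7 0.01 0.045 0 -1" --pt "0 0 14 0.02 0.09 0 -1" --pt "0 0 21 0.03 0.135 0 -1" --pt "0 0 28 0.04 0.18 0 -1" --pt "0 0 35 0.05 0.225 0 -1" --pt "0 0 42 0.06 0.27 0 -1" --pt "0 0 49 0.068 0.31 0 -1" --pt "0 0 56 0.076 0.342 0 -1"

```text
time_s: 35.35
ee_pos: [0.4783, 0.2526, 0.2166]
eef_rot: [-3.14, 0.0, 1.954]
force: [0.6, -0.5, -2.7]
grip_width: 0.0592
```

```bash
python3 - <<'E'
from h import *
st();goto((.4912,.367,.12,78.5))
E
```

```text
t 35.35 p [0.4783 0.2526 0.2166] rpy [-1.7993e+02  1.0000e-02  1.1195e+02] F [ 0.6 -0.5 -2.7] w 0.0592 q [ 0.42  0.29  1.56 -0.    1.3   0.04]
ROW [-0.1, 0.0, 33.4] [0.1013, 0.0549, 0.0965]
```

>>> send_rows --pt "0 0 8 0.03 0.015 0 -1" --pt "0 0 16 0.06 0.03 0 -1" --pt "0 0 24 0.085 0.045 0 -1" --pt "0 0 32 0.101 0.055 0.03 -1" --pt "0 0 33.4 0.101 0.055 0.07 -1" --pt "0 0 33.4 0.101 0.055 0.097 -1" --pt "0 0 33.4 0.101 0.055 0.097 -1" --pt "0 0 33.4 0.101 0.055 0.097 -1"

```text
time_s: 36.15
ee_pos: [0.4917, 0.3648, 0.1207]
eef_rot: [-3.141, 0.0, 1.375]
force: [0.4, -0.5, -1.8]
grip_width: 0.0593
```

```bash
python3 - <<'E'
from h import *
st();goto((.4912,.367,.037,78.5))
c=grab("wrist"); save(c,"w30.png",(160,60,480,300),2)
S=grab("side");save(S,"s30.png",(260,80,420,200),5)
T=grab("top");save(T,"t30.png",(155,145,285,245),6)
E
```

```text
t 36.15 p [0.4917 0.3648 0.1207] rpy [-1.7997e+02  2.0000e-02  7.8770e+01] F [ 0.4 -0.5 -1.8] w 0.0593 q [0.58 0.53 1.44 0.   1.17 0.77]
ROW [-0.0, 0.0, 0.3] [0.0021, -0.0009, 0.0837]
```

View pics/w30.png

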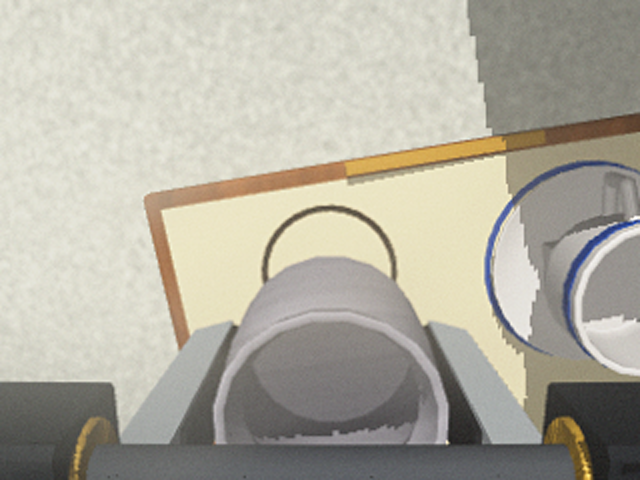

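View pics/s30.png

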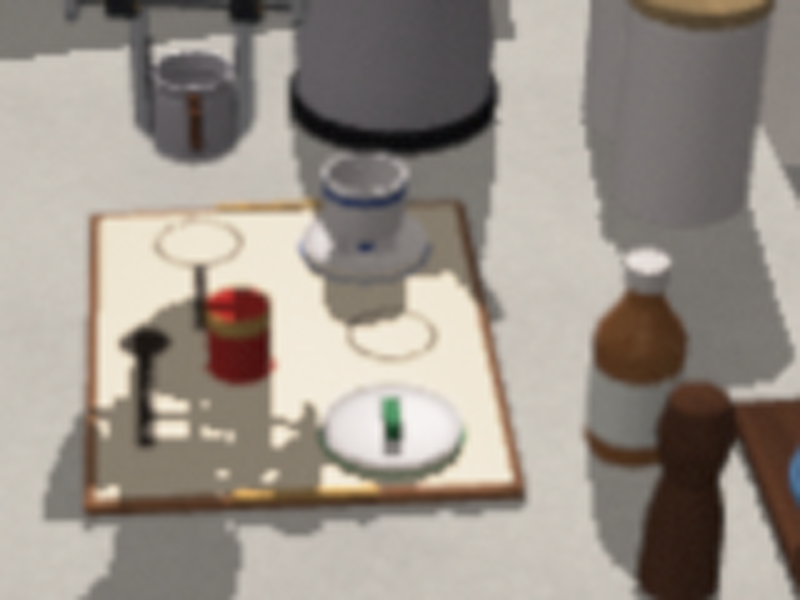

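View pics/t30.png

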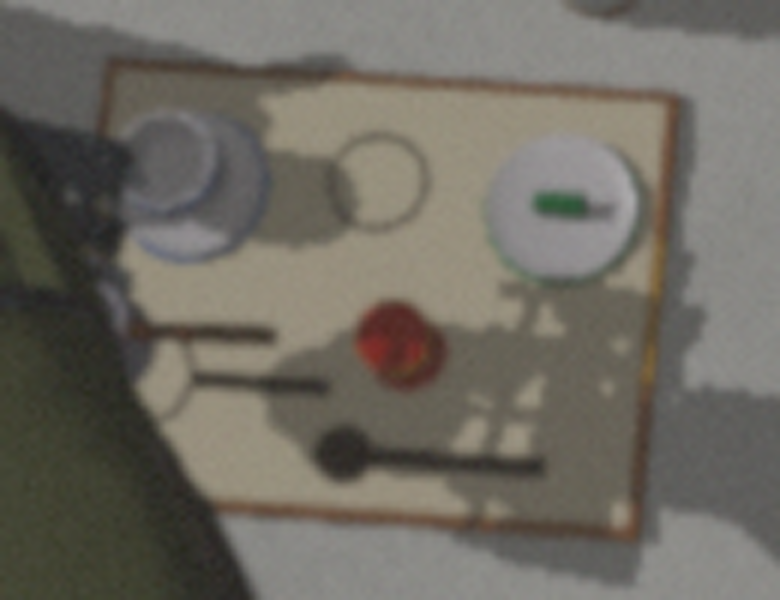

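>>> send_rows --pt "0 0 0.3 0.0021 -0.0009 0.04 -1" --pt "0 0 0.3 0.0021 -0.0009 0.06 -1" --pt "0 0 0.3 0.0021 -0.0009 0.075 -1" --pt "0 0 0.3 0.0021 -0.0009 0.078 -1" --pt "0 0 0.3 0.0021 -0.0009 0.078 -1" --pt "0 0 0.3 0.0021 -0.0009 0.078 -1"

```text
time_s: 36.9
ee_pos: [0.4916, 0.3674, 0.0435]
eef_rot: [3.141, -0.001, 1.369]
force: [-0.0, 0.6, -2.9]
grip_width: 0.0589
```

```bash
python3 - <<'E'
from h import *
st();goto((.4912,.367,.0374,78.5))
c=grab("wrist"); save(c,"w31.png",(230,120,420,250),4)
E
```

```text
t 36.9 p [0.4916 0.3674 0.0435] rpy [ 1.7994e+02 -7.0000e-02  7.8460e+01] F [-0.   0.6 -2.9] w 0.0589 q [0.58 0.63 1.48 0.   1.02 0.78]
ROW [0.1, -0.1, -0.0] [-0.0004, -0.0003, 0.0061]
```

View pics/w31.png

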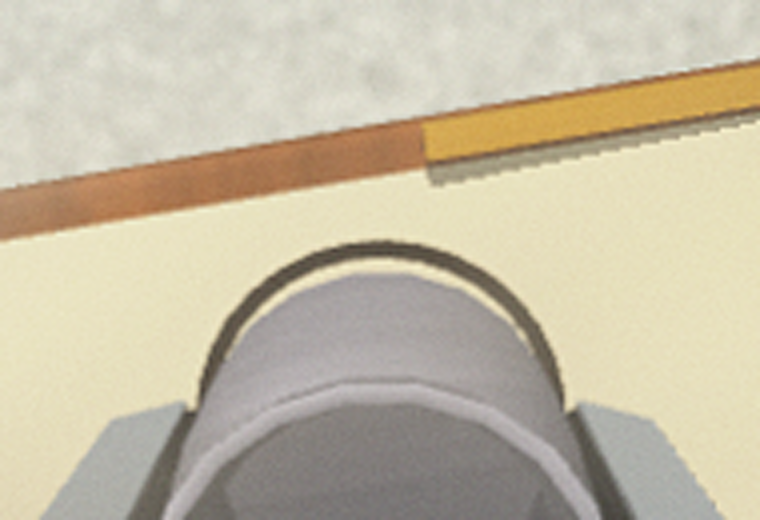

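>>> send_rows --pt "0 0 0 0 0 0.003 -1" --pt "0 0 0 0 0 0.0055 -1" --pt "0 0 0 0 0 0.0055 -1" --pt "0 0 0 0 0 0.0055 -1"

```text
time_s: 37.35
ee_pos: [0.4911, 0.3671, 0.0373]
eef_rot: [-3.142, -0.0, 1.369]
force: [-2.9, -0.7, 5.7]
grip_width: 0.0592
```

```bash
python3 - <<'E'
from h import *
st()
c=grab("wrist"); save(c,"w32.png",(230,120,420,250),4)
E
```

```text
t 37.35 p [0.4911 0.3671 0.0373] rpy [-1.800e+02 -2.000e-02  7.846e+01] F [-2.9 -0.7  5.7] w 0.0592 q [0.58 0.64 1.49 0.   1.01 0.78]
```

View pics/w32.png

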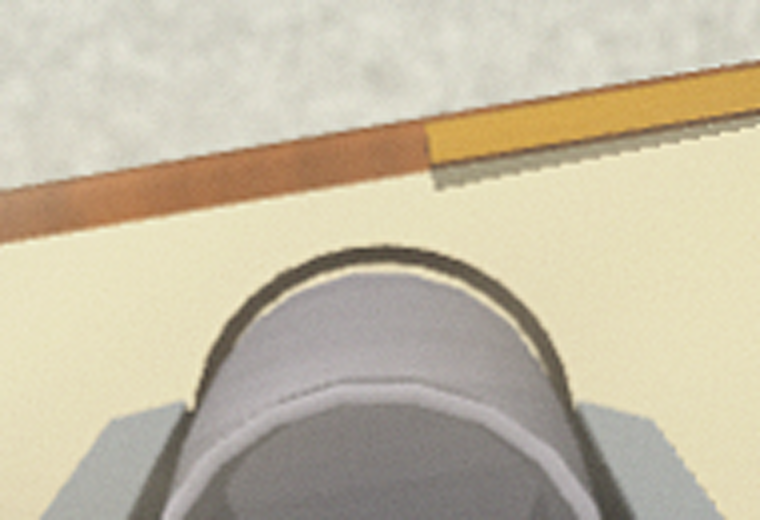

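>>> send_rows --pt "0 0 0 0 0 -0.0005 -1" --pt "0 0 0 0 0 -0.0005 0.6" --pt "0 0 0 0 0 -0.0005 0.6" --pt "0 0 0 0 0 -0.0005 0.6" --pt "0 0 0 0 0 -0.03 0.6" --pt "0 0 0 0 0 -0.07 0.6" --pt "0 0 0 -0.03 0 -0.12 0.6" --pt "0 0 0 -0.08 0 -0.16 0.6"

```text
time_s: 38.2
ee_pos: [0.4782, 0.3051, 0.1844]
eef_rot: [3.141, -0.001, 1.371]
force: [1.0, 0.2, 0.0]
grip_width: 0.0752
```

>>> send_rows --pt "0 0 -5 -0.05 0 -0.03 0.6" --pt "0 0 -10 -0.1 0 -0.05 0.6" --pt "0 0 -10 -0.1 0 -0.05 0.6" --pt "0 0 -10 -0.1 0 -0.05 0.6"

```text
time_s: 38.6
ee_pos: [0.4586, 0.206, 0.2332]
eef_rot: [3.14, -0.001, 1.541]
force: [0.8, 0.3, 0.1]
grip_width: 0.075
```

```bash
python3 - <<'E'
from h import *
st()
c=grab("wrist"); save(c,"w33.png",(120,0,520,260),2);np.save("w33.npy",c,allow_pickle=True)
goto((.49,-.42,.25,2))
E
```

```text
t 38.6 p [0.4586 0.206  0.2332] rpy [ 1.7993e+02 -3.0000e-02  8.8290e+01] F [0.8 0.3 0.1] w 0.075 q [0.35 0.19 1.64 0.   1.31 0.38]
ROW [-0.0, -0.0, 86.3] [-0.6257, 0.0496, -0.0178]
```

View pics/w33.png

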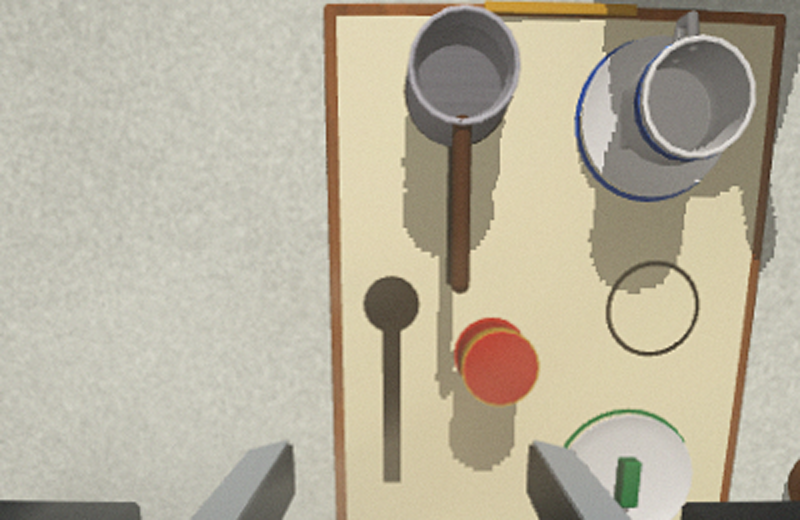

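```bash
python3 - <<'E'
from h import *
c=np.load("w33.npy",allow_pickle=True).item(); im,R,G,B=rgb(c)
P,mu,a=blob(c,(R-B>20)&(R<140),(335,65,365,150),.065,"handle")
print("rim",plane(c,[(120+463/2,65/2)],.068).round(4))
P,mu,a=blob(c,(R-G>80),(340,160,395,205),.06,"tin")
hull=cv2.convexHull((P*1000).astype(np.float32))[:,0]/1000;print(circ(hull))
for uv in[(120+459/2,288/2)]: print(plane(c,[uv],.07).round(4))
E
```

```text
handle 910 mean [0.4873 0.2937] ang 88.0 rect [486.5 293.1] [84.1 14.1] 89.0
rim [[0.4903 0.3658 0.068 ]]
tin 1014 mean [0.5105 0.2075] ang 148.7 rect [510.6 207. ] [41.2 41. ] 44.3
(array([0.51057432, 0.20721653]), np.float64(0.020739802418201215))
[[0.4866 0.2535 0.07  ]]
```

The cezve's handle measures 88.0° against the stroke's 88.1°, and its rim is within about 1 mm of the ring. The tin is within 0.5 mm. Now the spoon.

>>> send_rows --pt "0 0 8 -0.045 0 -0.02 0.2" --pt "0 0 16 -0.09 0 -0.02 0.2" --pt "0 0 24 -0.14 0 -0.02 0.2" --pt "0 0 32 -0.19 0 -0.02 0" --pt "0 0 40 -0.24 0.01 -0.02 0" --pt "0 0 48 -0.29 0.02 -0.02 -0.2" --pt "0 0 56 -0.34 0.03 -0.02 -0.2" --pt "0 0 64 -0.39 0.03 -0.02 -0.2"

```text
time_s: 39.45
ee_pos: [0.4792, -0.182, 0.2508]
eef_rot: [-3.14, 0.002, 0.422]
force: [0.1, 0.2, 0.1]
grip_width: 0.0379
```

```bash
python3 - <<'E'
from h import *
st()
goto((.47,-.42,.2,1))
E
```

```text
t 39.45 p [ 0.4792 -0.182   0.2508] rpy [-1.7991e+02  9.0000e-02  2.4170e+01] F [0.1 0.2 0.1] w 0.0379 q [-0.43  0.2   1.59 -0.    1.36  0.71]
ROW [-0.1, 0.1, 23.2] [-0.1057, 0.2135, 0.0507]
```

>>> send_rows --pt "0 0 6 -0.02 0.04 0 -0.2" --pt "0 0 12 -0.045 0.085 0.01 -0.2" --pt "0 0 18 -0.07 0.13 0.02 -0.2" --pt "0 0 23.2 -0.09 0.17 0.03 -0.2" --pt "0 0 23.2 -0.106 0.2135 0.05 -0.2" --pt "0 0 23.2 -0.106 0.2135 0.05 -0.2" --pt "0 0 23.2 -0.106 0.2135 0.05 -0.2"

```text
time_s: 40.15
ee_pos: [0.4705, -0.4187, 0.1997]
eef_rot: [-3.139, 0.003, 0.021]
force: [-0.2, 0.5, 0.4]
grip_width: 0.0374
```

```bash
python3 - <<'E'
from h import *
st()
c=grab("wrist"); save(c,"w34.png",(190,50,460,260),2.9);np.save("w34.npy",c,allow_pickle=True)
E
```

```text
t 40.15 p [ 0.4705 -0.4187  0.1997] rpy [-179.84    0.18    1.23] F [-0.2  0.5  0.4] w 0.0374 q [-0.79  0.5   1.3  -0.    1.34  0.76]
```

View pics/w34.png

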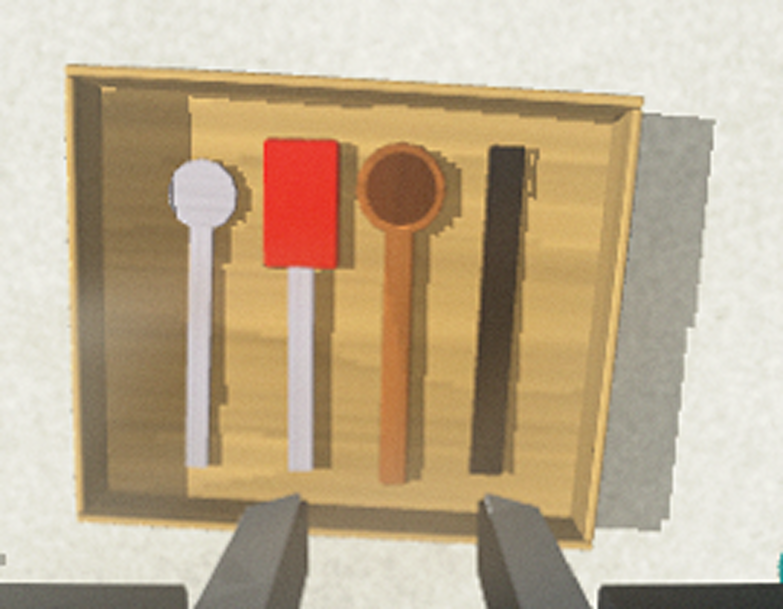

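In the enlarged crop, the spoon is the brown one: bowl with dark disc at (328,115), handle down to (326,216). The teaspoon, spatula and stirrer lie clear of it with gaps of roughly 27 mm or more.

```bash
python3 - <<'E'
from h import *
c=np.load("w34.npy",allow_pickle=True).item(); im,R,G,B=rgb(c)
k=lambda x,y:(190+x/2.9,50+y/2.9)
pts=plane(c,[k(401,188),k(398,230),k(394,484),k(397,314)],.012).round(4); print(pts)
d=pts[1]-pts[2]; print(np.degrees(np.arctan2(d[1],d[0])), np.linalg.norm(pts[0]-pts[2]))
d=pts[0]-pts[2]; print(np.degrees(np.arctan2(d[1],d[0])))
m=(R-G>45)&(R-G<95)&(R<215)&(B<110)
blob(c,m,(318,132,336,215),.012,"handle")
blob(c,m|((R<120)&(R-B>15)),(308,95,348,220),.012,"spoon")
import math
print("stirrer",plane(c,[k(505,314),k(477,314)],.009),"spat",plane(c,[k(313,314)],.01))
E
```

```text
[[ 0.5499 -0.4208  0.012 ]
 [ 0.5337 -0.42    0.012 ]
 [ 0.4282 -0.4207  0.012 ]
 [ 0.5004 -0.4203  0.012 ]]
0.3801559916106981 0.12170004108462744
-0.04707951242244423
handle 794 mean [ 0.4835 -0.4194] ang 179.8 rect [ 481.3 -419.4] [11.7 99.1] 89.5
spoon 1455 mean [ 0.5122 -0.4194] ang 179.9 rect [ 498.4 -421.6] [137.9  33.2] 1.9
stirrer [[ 0.50105087 -0.4645667   0.009     ]
 [ 0.50078142 -0.45309463  0.009     ]] spat [[ 0.49942094 -0.38607043  0.01      ]]
```

```bash
python3 - <<'E'
from h import *
st();goto((.498,-.4198,.06,0))
E
```

```text
t 40.2 p [ 0.4708 -0.4181  0.2011] rpy [-1.7992e+02  1.0000e-01  1.3000e+00] F [0.4 1.5 0.4] w 0.0376 q [-0.78  0.5   1.3  -0.    1.34  0.76]
ROW [-0.1, 0.1, 1.3] [0.0274, 0.0025, 0.1411]
```

>>> send_rows --pt "0 0 1.3 0.027 0.0025 0.04 -0.4" --pt "0 0 1.3 0.027 0.0025 0.08 -0.4" --pt "0 0 1.3 0.027 0.0025 0.12 -0.4" --pt "0 0 1.3 0.027 0.0025 0.14 -0.4" --pt "0 0 1.3 0.027 0.0025 0.14 -0.4" --pt "0 0 1.3 0.027 0.0025 0.14 -0.4" --force 15

```text
time_s: 40.8
ee_pos: [0.498, -0.4204, 0.064]
eef_rot: [3.14, -0.001, 0.001]
force: [-0.1, 0.4, 0.9]
grip_width: 0.0282
```

```bash
python3 - <<'E'
from h import *
st();goto((.498,-.4198,.0258,0))
c=grab("wrist"); save(c,"w35.png",(190,60,460,280),2.5)
E
```

```text
t 40.8 p [ 0.498  -0.4204  0.064 ] rpy [ 1.7992e+02 -4.0000e-02  4.0000e-02] F [-0.1  0.4  0.9] w 0.0282 q [-0.76  0.68  1.35 -0.    1.11  0.81]
ROW [0.1, -0.0, 0.0] [0.0, -0.0007, 0.0382]
```

View pics/w35.png

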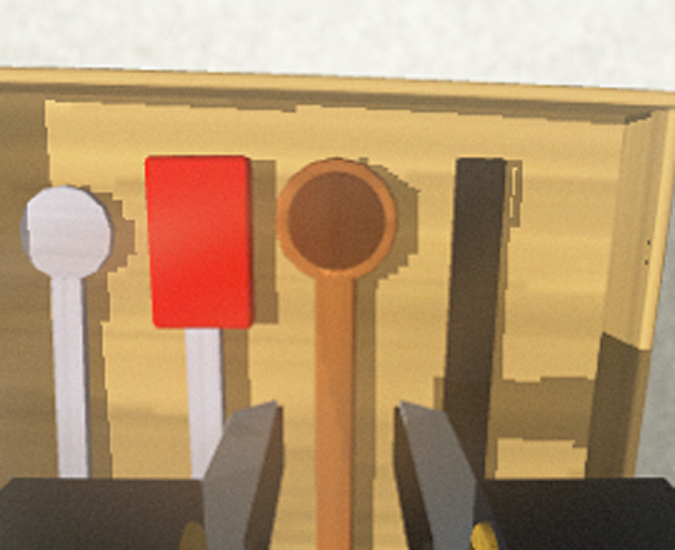

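>>> send_rows --pt "0 0 0 0 0 0.015 -0.4" --pt "0 0 0 0 0 0.028 -0.4" --pt "0 0 0 0 0 0.036 -0.4" --pt "0 0 0 0 0 0.036 -0.4" --pt "0 0 0 0 0 0.036 -0.4"

```text
time_s: 41.35
ee_pos: [0.4968, -0.4212, 0.0263]
eef_rot: [3.142, 0.001, -0.001]
force: [0.2, -0.7, -0.1]
grip_width: 0.028
```

```bash
python3 - <<'E'
from h import *
st();goto((.498,-.4198,.0255,0))
E
```

```text
t 41.35 p [ 0.4968 -0.4212  0.0263] rpy [ 1.8e+02  5.0e-02 -4.0e-02] F [ 0.2 -0.7 -0.1] w 0.028 q [-0.76  0.73  1.36 -0.    1.05  0.81]
ROW [0.0, 0.0, -0.0] [0.0012, -0.0014, 0.0008]
```

>>> send_rows --pt "0 0 0 0.001 -0.0013 0.0007 -0.4" --pt "0 0 0 0.001 -0.0013 0.0007 -0.7" --pt "0 0 0 0.001 -0.0013 0.0007 -1" --pt "0 0 0 0.001 -0.0013 0.0007 -1" --pt "0 0 0 0.001 -0.0013 0.0007 -1" --pt "0 0 0 0.001 -0.0013 0.0007 -1"

```text
time_s: 41.95
ee_pos: [0.4979, -0.4199, 0.0259]
eef_rot: [3.141, 0.0, -0.001]
force: [-0.2, 0.6, 2.0]
grip_width: 0.0116
```

```bash
python3 - <<'E'
from h import *
st()
E
```

```text
t 41.95 p [ 0.4979 -0.4199  0.0259] rpy [ 1.7997e+02  2.0000e-02 -3.0000e-02] F [-0.2  0.6  2. ] w 0.0116 q [-0.76  0.73  1.36 -0.    1.05  0.82]
```

>>> send_rows --pt "0 0 0 0 0 -0.02 -1" --pt "0 0 0 0 0 -0.05 -1" --pt "0 0 0 0 0 -0.09 -1" --pt "0 0 0 0 0 -0.13 -1" --pt "0 0 0 0 0 -0.13 -1"

```text
time_s: 42.45
ee_pos: [0.4993, -0.4212, 0.1619]
eef_rot: [3.135, -0.006, -0.001]
force: [0.8, 0.4, -1.0]
grip_width: 0.0112
```

```bash
python3 - <<'E'
from h import *
st();goto((.4451,.1893,.15,88.2))
c=grab("wrist"); save(c,"w36.png",(190,60,460,280),2.5);np.save("w36.npy",c,allow_pickle=True)
E
```

```text
t 42.45 p [ 0.4993 -0.4212  0.1619] rpy [ 1.7963e+02 -3.4000e-01 -3.0000e-02] F [ 0.8  0.4 -1. ] w 0.0112 q [-0.76  0.58  1.27 -0.    1.28  0.82]
ROW [0.6, 0.0, -88.2] [-0.0546, -0.6105, 0.0076]
```

View pics/w36.png

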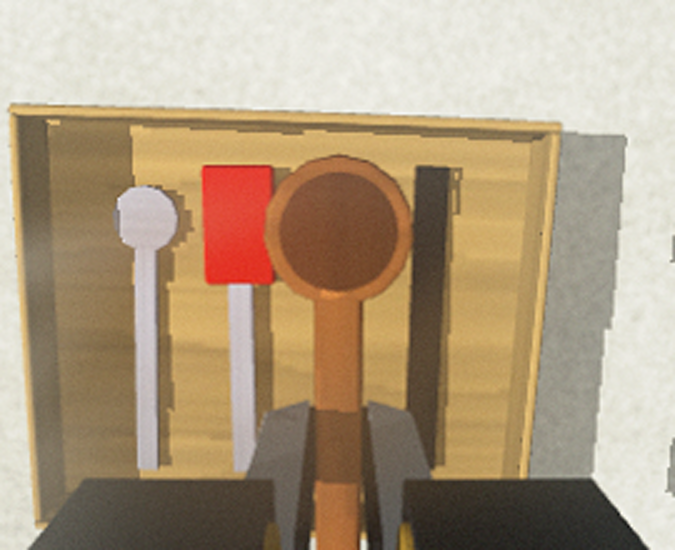

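>>> send_rows --pt "0 0 -8 -0.01 -0.04 -0.03 -1" --pt "0 0 -16 -0.02 -0.08 -0.04 -1" --pt "0 0 -24 -0.03 -0.12 -0.04 -1" --pt "0 0 -32 -0.04 -0.17 -0.04 -1" --pt "0 0 -40 -0.04 -0.22 -0.04 -1" --pt "0 0 -48 -0.05 -0.27 -0.04 -1" --pt "0 0 -56 -0.05 -0.32 -0.04 -1" --pt "0 0 -64 -0.055 -0.37 -0.04 -1"

```text
time_s: 43.3
ee_pos: [0.4424, -0.05, 0.1946]
eef_rot: [-3.14, 0.001, 1.122]
force: [1.1, 0.5, 0.6]
grip_width: 0.0114
```

```bash
python3 - <<'E'
from h import *
st();goto((.4451,.1893,.1,88.2))
c=np.load("w36.npy",allow_pickle=True).item()
p=plane(c,[(190+339/2.5,60+231/2.5)],.1619-.0138)[0]; print(p-[.4993,-.4212,0])
E
```

```text
t 43.3 p [ 0.4424 -0.05    0.1946] rpy [-1.7989e+02  5.0000e-02  6.4270e+01] F [1.1 0.5 0.6] w 0.0114 q [-0.19  0.1   1.84 -0.    1.21  0.25]
ROW [-0.1, 0.0, -23.9] [0.2168, -0.1013, 0.0946]
[ 0.05239782 -0.00080246  0.1481    ]
```

>>> send_rows --pt "0 0 -6 0.04 -0.019 0 -1" --pt "0 0 -12 0.08 -0.037 0 -1" --pt "0 0 -18 0.12 -0.056 0 -1" --pt "0 0 -24 0.16 -0.075 0 -1" --pt "0 0 -24 0.2 -0.093 0.02 -1" --pt "0 0 -24 0.217 -0.101 0.06 -1" --pt "0 0 -24 0.217 -0.101 0.094 -1" --pt "0 0 -24 0.217 -0.101 0.094 -1"

```text
time_s: 44.1
ee_pos: [0.4449, 0.187, 0.0969]
eef_rot: [-3.133, 0.003, 1.536]
force: [-1.0, -0.2, 0.3]
grip_width: 0.0115
```

>>> send_rows --pt "0 0 0 0 0 0 -1" --pt "0 0 0 0 0 0 -1"

```text
time_s: 44.3
ee_pos: [0.4486, 0.1872, 0.1031]
eef_rot: [3.14, -0.0, 1.535]
force: [1.2, 1.1, 0.2]
grip_width: 0.0115
```

```bash
python3 - <<'E'
from h import *
st();goto((.4451,.1893,.045,88.2))
c=grab("wrist"); save(c,"w37.png",(190,60,460,280),2.5);np.save("w37.npy",c,allow_pickle=True)
E
```

```text
t 44.3 p [0.4486 0.1872 0.1031] rpy [ 1.7992e+02 -3.0000e-02  8.7920e+01] F [1.2 1.1 0.2] w 0.0115 q [ 0.32  0.3   1.83 -0.    1.01  0.36]
ROW [0.1, -0.0, -0.3] [0.0019, -0.0036, 0.0581]
```

View pics/w37.png

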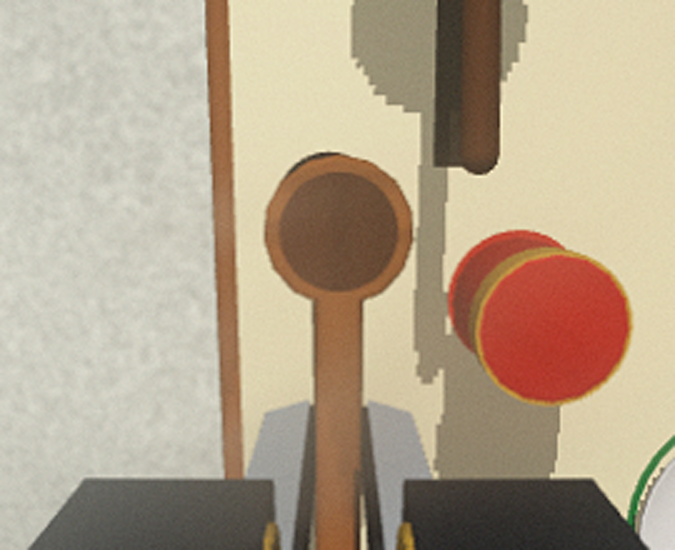

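>>> send_rows --pt "0 0 -0.3 0.002 -0.003 0.03 -1" --pt "0 0 -0.3 0.002 -0.003 0.05 -1" --pt "0 0 -0.3 0.002 -0.003 0.057 -1" --pt "0 0 -0.3 0.002 -0.003 0.057 -1" --pt "0 0 -0.3 0.002 -0.003 0.057 -1" --pt "0 0 -0.3 0.002 -0.003 0.057 -1"

```text
time_s: 44.95
ee_pos: [0.4455, 0.1897, 0.0458]
eef_rot: [3.14, -0.0, 1.54]
force: [0.4, 0.0, -1.2]
grip_width: 0.0119
```

```bash
python3 - <<'E'
from h import *
st();goto((.4451,.1893,.0325,88.2))
c=grab("wrist"); save(c,"w38.png",(230,80,430,240),4);np.save("w38.npy",c,allow_pickle=True)
E
```

```text
t 44.95 p [0.4455 0.1897 0.0458] rpy [ 1.7993e+02 -3.0000e-02  8.8260e+01] F [ 0.4  0.  -1.2] w 0.0119 q [0.33 0.39 1.87 0.   0.88 0.36]
ROW [0.1, -0.0, 0.1] [-0.0004, -0.0004, 0.0133]
```

View pics/w38.png

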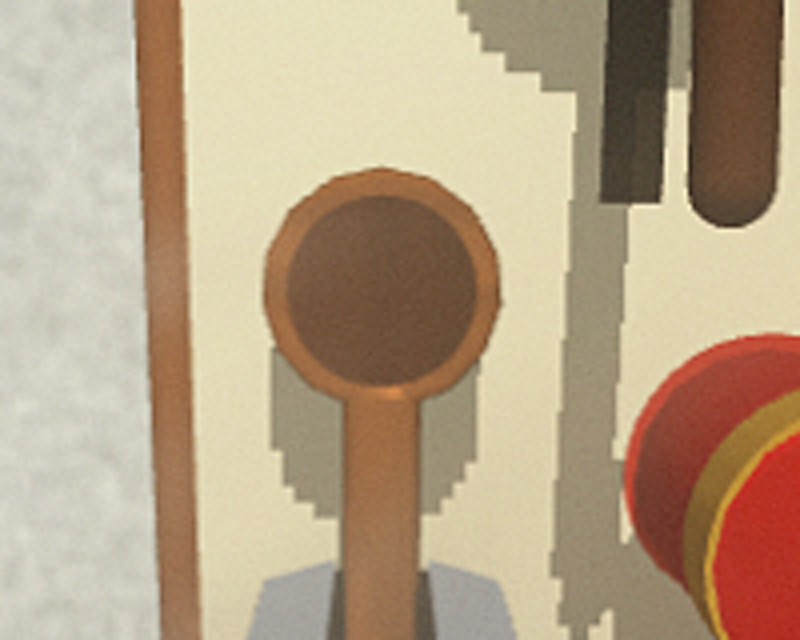

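>>> send_rows --pt "0 0 0 -0.0004 -0.0003 0.006 -1" --pt "0 0 0 -0.0004 -0.0003 0.011 -1" --pt "0 0 0 -0.0004 -0.0003 0.0135 -1" --pt "0 0 0 -0.0004 -0.0003 0.0135 -1" --pt "0 0 0 -0.0004 -0.0003 0.0135 -1"

```text
time_s: 45.5
ee_pos: [0.4443, 0.1891, 0.0309]
eef_rot: [-3.14, 0.0, 1.541]
force: [-1.5, -0.4, 4.0]
grip_width: 0.0117
```

```bash
python3 - <<'E'
from h import *
st();goto((.4451,.1893,.0317,88.2))
E
```

```text
t 45.5 p [0.4443 0.1891 0.0309] rpy [-1.7993e+02  2.0000e-02  8.8270e+01] F [-1.5 -0.4  4. ] w 0.0117 q [0.33 0.42 1.87 0.   0.85 0.36]
ROW [-0.1, 0.0, 0.1] [0.0002, 0.0008, -0.0008]
```

Contact. Releasing and rising.

>>> send_rows --pt "0 0 0 0 0.0005 -0.0006 -1" --pt "0 0 0 0 0.0005 -0.0006 -0.4" --pt "0 0 0 0 0.0005 -0.0006 -0.4" --pt "0 0 0 0 0.0005 -0.0006 -0.4" --pt "0 0 0 0 0.0005 -0.03 -0.4" --pt "0 0 0 0 0 -0.08 -0.4" --pt "0 0 0 -0.04 0 -0.13 -0.4" --pt "0 0 0 -0.08 0 -0.18 0"

```text
time_s: 46.3
ee_pos: [0.4423, 0.1262, 0.1908]
eef_rot: [-3.141, 0.0, 1.542]
force: [0.7, 0.3, 0.8]
grip_width: 0.0333
```

>>> send_rows --pt "0 0 0 -0.01 0.06 -0.08 0" --pt "0 0 0 -0.01 0.06 -0.08 0" --pt "0 0 0 -0.01 0.06 -0.08 0" --pt "0 0 0 -0.01 0.06 -0.08 0" --pt "0 0 0 -0.01 0.06 -0.08 0"

```text
time_s: 46.8
ee_pos: [0.5015, 0.115, 0.2677]
eef_rot: [-3.139, 0.001, 1.541]
force: [-0.4, 0.4, -0.1]
grip_width: 0.0471
```

```bash
python3 - <<'E'
from h import *
st()
c=grab("wrist"); save(c,"w39.png",(180,0,480,240),2.6);np.save("w39.npy",c,allow_pickle=True)
T=grab("top");save(T,"t39.png",(150,110,450,290),2.6)
S=grab("side");save(S,"s39.png",(200,60,460,260),3)
E
```

```text
t 46.8 p [0.5015 0.115  0.2677] rpy [-1.7982e+02  4.0000e-02  8.8280e+01] F [-0.4  0.4 -0.1] w 0.0471 q [ 0.15  0.19  1.56 -0.    1.4   0.18]
```

View pics/w39.png

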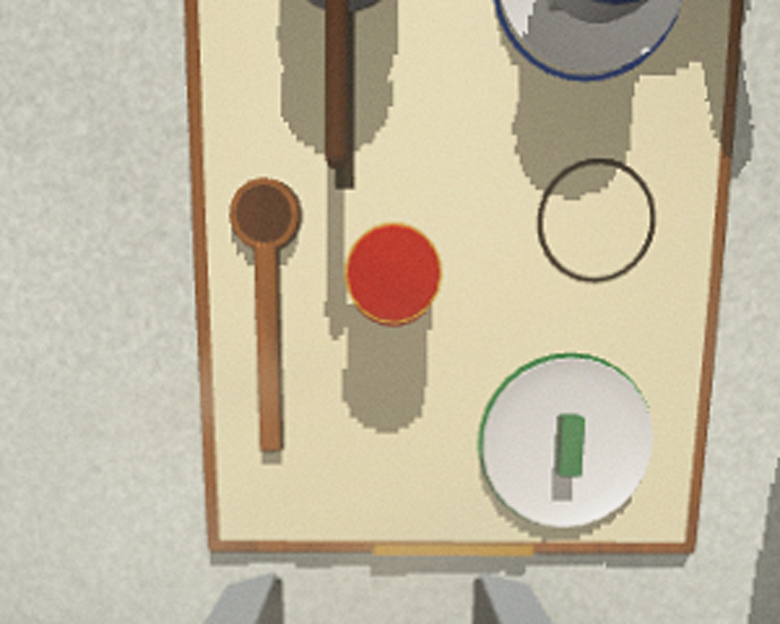

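View pics/t39.png

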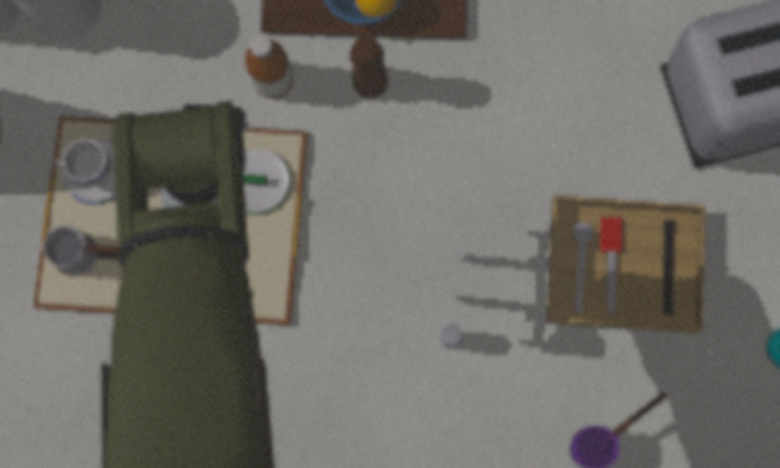

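View pics/s39.png

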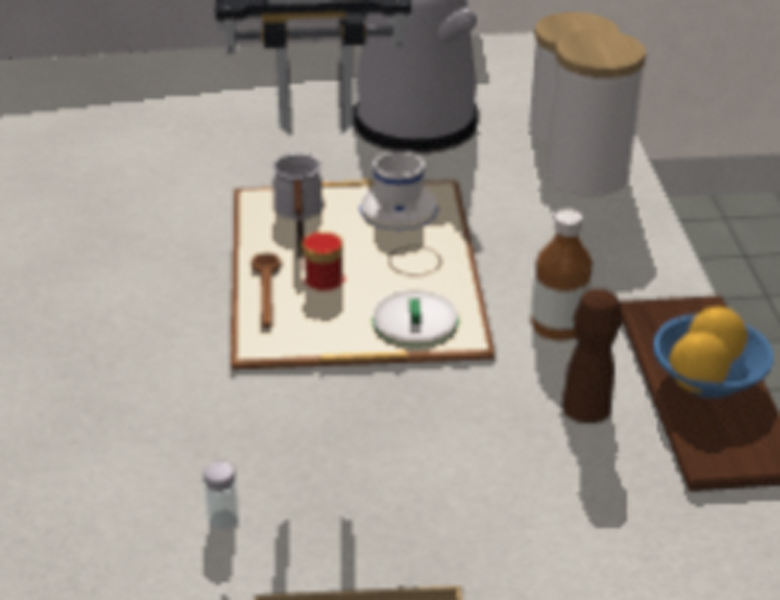

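Everything looks in place. I'll take a final measurement from the first viewing pose.

>>> send_rows --pt "0 0 0 0.03 0.047 -0.11 0" --pt "0 0 0 0.03 0.047 -0.11 0" --pt "0 0 0 0.03 0.047 -0.11 0" --pt "0 0 0 0.03 0.047 -0.11 0" --pt "0 0 0 0.03 0.047 -0.11 0" --pt "0 0 0 0.03 0.047 -0.11 0"

```text
time_s: 47.55
ee_pos: [0.5497, 0.1433, 0.3775]
eef_rot: [-3.138, 0.001, 1.541]
force: [0.6, -0.3, 0.0]
grip_width: 0.047
```

```bash
python3 - <<'E'
from h import *
st()
c=grab("wrist"); save(c,"w40.png",(220,0,460,240),2.5);np.save("w40.npy",c,allow_pickle=True)
im,R,G,B=rgb(c)
brown=(R-B>25)&(R<190)
q=proj(c,[[.4451+.0016,.1893+.052,.018],[.4451,.1893,.018],[.443,.12,.018],[.511,.207,.06],[.6034,.119,.029],[.487,.29,.066]]);print(q.round(0).tolist())
u0,v0=q[0].astype(int);ue,ve=q[2].astype(int)
P,mu,a=blob(c,brown,(u0-18,v0-18,ue+18,ve+10),.018,"spoon")
P,mu,a=blob(c,brown,(u0-18,v0+14,ue+18,ve+10),.018,"spoonhandle")
d=(im.max(2)<100)
P,mu,a=blob(c,d,(u0-15,v0-15,u0+15,v0+15),.018,"bowl disc")
P,mu,a=blob(c,R-G>80,tuple((q[3]-25).astype(int))+tuple((q[3]+25).astype(int)),.06,"tin")
P,mu,a=blob(c,(G-R>20),tuple((q[4]-14).astype(int))+tuple((q[4]+14).astype(int)),.029,"gbar")
x,y=q[5].astype(int);P,mu,a=blob(c,brown,(x-9,y-22,x+9,y+30),.066,"cezve handle")
E
```

```text
t 47.55 p [0.5497 0.1433 0.3775] rpy [-1.7982e+02  5.0000e-02  8.8270e+01] F [ 0.6 -0.3  0. ] w 0.047 q [ 0.19  0.28  1.2  -0.    1.67  0.22]
[[264.0, 109.0], [265.0, 140.0], [267.0, 180.0], [300.0, 129.0], [357.0, 179.0], [281.0, 73.0]]
spoon 921 mean [0.4465 0.2014] ang 88.0 rect [443.9 185.3] [146.7  35.9] 85.5
spoonhandle 490 mean [0.4454 0.1689] ang 87.8 rect [445.6 165.3] [106.8  20.8] 88.0
bowl disc 5 mean [0.4607 0.2299] ang 58.7 rect [460.7 229.7] [7.6 0.8] 59.3
tin 602 mean [0.5114 0.2079] ang 29.1 rect [512.4 207.4] [41.9 44.4] 87.9
gbar 122 mean [0.6023 0.1194] ang 88.2 rect [601.9 120. ] [32.1 10.6] 89.5
cezve handle 589 mean [0.4833 0.2905] ang 91.8 rect [482.7 285.3] [74.1 21.6] 89.8
```

View pics/w40.png

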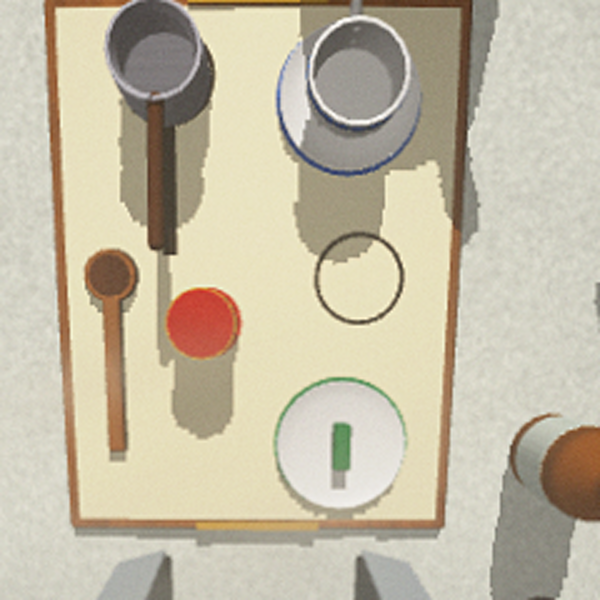

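```bash
python3 - <<'E'
from h import *
c=np.load("w40.npy",allow_pickle=True).item()
print("bowl",plane(c,[(220+111/2.5,275/2.5)],.018).round(4),"end",plane(c,[(220+118/2.5,452/2.5)],.018).round(4),"cup rim",plane(c,[(220+360/2.5,72/2.5)],.073).round(4),"cezve rim",plane(c,[(220+154/2.5,49/2.5)],.068).round(4),"tin",plane(c,[(220+201/2.5,322/2.5)],.06).round(4))
print(ctrl.hand_in())
E
```

```text
bowl [[0.4481 0.2403 0.018 ]] end [[0.444  0.1178 0.018 ]] cup rim [[0.6111 0.3468 0.073 ]] cezve rim [[0.492  0.3646 0.068 ]] tin [[0.5115 0.2072 0.06  ]]
the job is handed in; nothing more can be done
None
```

I laid the tray in the order asked and handed it in at about 48 s. Both saucers, the blue cup, the tin, the cezve and the wooden spoon are on their marks. The green cup and the jar were not on the counter, so their places are empty.

The cezve was knocked a few centimetres aside during the run. I re-measured it before picking it up. The pictures show the salt shaker, mill, syrup bottle, the purple cezve and the other utensils still where they were; the turquoise one was mostly out of the last view.

| Item | Last checks against its mark |
|---|---|
| Green saucer | within about 1 mm of its ring; bar at 88.2°, stroke at 88.1° |
| Blue saucer | looked concentric with its ring when placed, bar along the stroke |
| Blue cup | contact at the height expected for a seated cup; rim about 2 mm off the ring centre in the last view |
| Tin | within 1 mm of its ring |
| Cezve | handle at 88.0°, stroke at 88.1°; rim about 1 mm off its ring in the view after placing and 2.5 mm in the last one |
| Spoon | bowl centre within about 2 mm of the drawn bowl, lying along the silhouette |

- **Accuracy:** the 2–2.5 mm readings for the cup and cezve come from pixels read by eye near the edge of the picture, and the camera calibration itself is only good to about 2 mm.
- **Failed checks:** in that last view the automatic readings for the cezve handle angle and the spoon's bowl disc failed. For those I relied on the earlier close view and on pixels read by eye.

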